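Test the green stone with the spring-nosed gem tester

TASK

Seat the brass sample bar fully down in the stone rest with its tab in the notch, and let go of it. Then draw the gem tester out of its stand and hold it upright on the middle of the green stone, pressed gently until its spring nose is about half way in. Finish while still holding it there, and leave the other things on the table where they are.

Things in the scene. Friction and masses are not known exactly. Their poses are not given: they have to be found in the camera images.
- sample_bar: loose brass bar 62 long (x) x 24 wide (y) x 26 high (z), about 120 g; origin at the centre of its underside. A tab 10 wide (y) and 8 high sticks out 11 from the lower edge of its +x end. Three flat round stones, 12 across, stand 2 above its top on the centre line: red 18 from the middle toward the tab, blue in the middle, green 18 from the middle away from the tab. It starts upright on the table, at any heading within +-2.4 rad
- bar_tab (a point): point on the bar's underside plane, on the tab, 36 from the bar's origin along the bar's +x
- green_stone (a point): centre of the green stone's flat top, in the bar's frame (-18, 0, 28); the spot to test
- stone_rest: dark steel rest fixed to the table, base plate 98 (x) x 58 (y) x 5 thick; origin at the centre of its underside. On it a seat 67 (x) x 29 (y) between walls 6 thick, 16 above the table, whose inner faces lean outwards by 3 over their upper 6 as a lead-in. The wall at +x has a notch 18 wide in its middle for the bar's tab; only that way round can the bar go down
- rest_seat (a point): centre of the seat's floor, 5 above the table; the underside of the seated bar's origin comes here, bar axes parallel to the rest's
- rest_notch (a point): point in the notch at floor height, 36 from the seat's centre along the rest's +x; the seated bar's bar_tab comes here
- tester_stand: grey round stand fixed to the table, foot 64 across, tube 40 to 44 across and 80 high with an upright bore of 18 to 22; origin at the centre of its underside. Beside the task's things, mind the clamp lamp, fixed: its flat black head hangs about 330 to 360 above the table, 260 to 380 ahead of the robot's base axis and from 100 left to 20 right of it
- tester: loose black gem tester, upright in the stand, about 80 g; origin at the tip of its nose when that is out, z up along its length, 120 long. From the tip: steel nose of 5 across up to 14, black shaft of 16 across up to 70, yellow collar 26 across from 70 to 76 (rests on the stand's rim), black square grip head 18x18 from 76 to 120, the place to grip, its sides along the tester's x and y. It starts with its tip 10 above the table
- tester_tip (a point): the end of the spring nose
- nose (a joint): how far the spring nose is pushed into the tester, m: 0 out, 0.010 fully in. Spring 300 N/m with about 1 N preload: 1 N starts it, 2.5 N at half way, 4 N fully in
- pill_jar_a: bystander, to be left alone: amber jar with a white cap, loose, 42 mm across, 72 high; origin at the centre of its underside
- deli_cup: bystander, to be left alone: grey see-through tub, loose, 101 mm across, 40 high; origin at the centre of its underside
- cabochon_0: bystander, to be left alone: black pebble, loose, 24x34x15; origin at the centre of its underside
- blue_block_b: bystander, to be left alone: blue cube, loose, 26 mm; origin at the centre of its underside
Things that resemble listed ones, but are neither listed nor needed, are in the scene too. Leave any turquoise look-alike of the tester alone. Several things have the shape of the sample_bar; the one meant has the colours described above.

How it is judged:
On the way, in this order (a step that is already met when the one before it is completed fails the run):
1. the sample bar is seated in the rest, tab in the notch, and let go (distance between sample_bar and rest_seat below 0.005 m and distance between bar_tab and rest_notch below 0.006 m and angle between sample_bar's own z axis and vertical below 0.06 rad and contact force between the fingers and sample_bar below 0.1 N), for 0.2 s.
2. the tester is lifted clear of its stand (z of tester_tip in the frame of tester_stand above 0.081 m and contact force between the fingers and tester above 1 N), for 0.1 s.
At the end, for the whole second after the job is handed in: Bar seated (origin within 5 mm of the seat, tab within 6 mm of its place, level to 0.06 rad), not gripped; fingers hold the tester still, upright to 0.12 rad, off the table, tip within 5 mm of the green stone's centre, nose 2.5 to 7.5 mm in, 0.8 to 6 N between tester and bar (all of step 1 and distance between tester_tip and green_stone below 0.005 m and angle between tester's own z axis and vertical below 0.12 rad and value of joint nose between 0.0025 and 0.0075 m and contact force between tester and sample_bar between 0.8 and 6 N and contact force between the fingers and tester above 1 N and linear speed of tester below 0.02 m/s and height (world z) of tester above 0.02 m); the arm keeps its last pose, push and grip.
It fails at once if the tester is pressed hard (over 15 N) on the sample bar (contact force between tester and sample_bar above 15 N).
It fails at once if the pill_jar_a is moved by more than 30 mm (distance of pill_jar_a from where it was at the start of the episode above 0.03 m).
It fails at once if the deli_cup is moved by more than 30 mm (distance of deli_cup from where it was at the start of the episode above 0.03 m).
It fails at once if the cabochon_0 is moved by more than 30 mm (distance of cabochon_0 from where it was at the start of the episode above 0.03 m).
It fails at once if the blue_block_b is moved by more than 30 mm (distance of blue_block_b from where it was at the start of the episode above 0.03 m).
It also fails if it takes over 54 s, if anything falls off the work surface, if the arm or the gripper's body presses on something with over 40 N, if the wrist force passes 120 N, or if a joint passes its speed limit or range.

ROBOT

A 7-joint arm with a two-finger parallel gripper is mounted at the origin on a cart in front of the work surface, level with it; the furniture and walls round the work are solid. World frame = base frame: x ahead of the robot, y to its left, z up, the work surface at z = 0. Lengths are in m, angles in rad, forces in N, time in s.
With the tool pointing down it reaches from about 0.4 to 0.85 m from the base axis. Payload 10.4 kg.
Tool frame: the origin (TCP) lies at the very end of the fingers, on their centre line; the grasp point (between the pads) lies 19 mm behind it; z points along the fingers, y is the direction in which the jaws open and shut (so a half turn about z gives the same grasp; the last joint's range is limited). The gripper opens to 85 mm and grips with 20 to 120 N. Pads are 22 mm wide; open, the fingers measure 114 mm over their backs; the gripper's body (76 mm by 85 mm) begins 54 mm behind the grasp point. The pads swing forward as they close: fully open they stand 13 mm farther back than shut.
Start: joints at [1.205, 0.332, -0.065, 1.46, 0.022, 1.35, -0.088], TCP at [0.21, -0.589, 0.231] pointing down, gripper open.
Joint ranges: [-2.6, 2.6], [-0.5, 2.12], [-1.47, 1.34], [0.16, 2.42], [-1.27, 4.41], [0.06, 2.06], [-2.6, 2.6]. Speed limits (rad/s): [2.22, 2.22, 2.79, 2.79, 3.14, 3.14, 3.14].

INTERFACE

Orientations are given as a unit quaternion [x, y, z, w].
In Python, from workcell import manip gives the robot as it stands.
- The arm moves only by the tool arm_command, never from a script. Its arguments are lists of equal length, an entry for each row: "slide": the shift along the tool's x, y, z in mm, a list of three; "turn": the turn about the tool's z in degrees; "grip": the closure, from 0 (fully open) to 1 (shut). In form: {"slide": [[tx, ty, tz], ...], "turn": [turn, ...], "grip": [grip, ...]}. A call has 1 to 10 rows; each row shifts and turns the commanded pose from where the row before left it, along the tool's axes as they then stand; what a row does not reach is not made up. A row lasts 1/12 s, in which the tool goes at most 41.7 mm and 7.16 degrees, less where a joint would pass 70% of its speed; a pose out of reach is approached as far as the arm can. A call with a gripper value outside its range is refused whole. The fingers move at their own pace and stop on an object; "newtons" is the grip in N (left out, the last holds). Time passes only in rows, so rows that do not move let the fingers close. It gives the time, the measured TCP pose, the force and the opening at its end, in the units of the state.
- manip.get_obs(): the state, without advancing time (a new reading comes with each control period).
- manip.camera(name): name is "scene" or "side" or "wrist"; returns the picture (420x560x3 uint8, blue, green, red); there is no depth.
- manip.camera_info(name): a dict with "fx", "fy", "cx", "cy" (pixels), "rvec" (rotation vector, rad) and "tvec" (3), from world to camera coordinates, as OpenCV has them. Camera axes: x right, y down, z forward; pixel columns grow to the right and rows downward; lengths in m; the calibration is good to about 2 mm. A picture is of the moment at which its call begins: read the wrist's pose just before it. camera_info takes no time and is no camera call; for the wrist camera it gives the pose at the moment of the call.
- manip.hand_in(): hands the job in, once; it reports no verdict.
Trained networks look in the newest picture that a camera, given by its name, has taken for a name from the list of things; names that differ only in an ending like _2 or _b are one class to them, and where a whole thing is asked for, a point or a joint stands for the part that bears it (a point fixed in the world has none). Each returns a list of dicts, best first, with "score" (0 to 1); they miss things now and then, are a little off and sometimes report something else, mostly with a low value. They report only what shows in the picture. A call takes as long as a camera call. They do not tell look-alikes from the thing itself.
- manip.cut_out(target, camera): "pixels" (420x560 bool, what is visible of it).
- manip.tip_of(target, camera): "xyz" ([x, y, z] in m, in the coordinates of the camera as it stood for that picture, good to about 4 mm: a listed point, or the origin of a listed thing).
The state is a dict: "clock": time; "joint_pos": joint angles; "joint_velocities": joint speeds; "tau": joint torques, N m; "position": TCP position; "ee_rot": TCP orientation; "ft_force": force on the tool from outside, world axes, zero at the start; "torque": the same for the moment, N m; "grip_width": opening from 0.0 (shut) to 1.0 (fully open).
Only numpy, scipy, OpenCV 4.12 (cv2) and the standard library are available. Lean on these libraries where they do the work, as an engineer would, in place of code of your own. Each camera call takes 0.05 s, during which the arm holds its last target.

## Working session

There is one attempt and no reset: what is moved stays moved. The work goes in short steps, Python scripts to look and compute and a tool call to move; the robot and the scene stay as the last step left them, time stands still between calls to the robot, and variables do not carry over. Pictures are saved under pics/ and viewed, and the job is handed in when it is done.

Besides the shell and the picture viewer there is one more tool, called after ">>>" as name(argument=value, ...) on one line, values as JSON. arm_command: Moves the arm, as the interface text tells. Its arguments: {"type":"object","properties":{"slide":{"type":"array","items":{"type":"array","items":{"type":"number"}}},"turn":{"type":"array","items":{"type":"number"}},"grip":{"type":"array","items":{"type":"number"}},"newtons":{"type":"number"}},"required":["slide","turn","grip"]}

```bash
ls; mkdir -p pics; python3 - <<'E'
from workcell import manip
import cv2
print(manip.get_obs())
for n in ["scene","side","wrist"]:
    im=manip.camera(n); cv2.imwrite(f"pics/{n}0.png",im); print(n,manip.camera_info(n))
    for t in ["sample_bar","stone_rest","tester_stand","tester","pill_jar_a","deli_cup","cabochon_0","blue_block_b"]:
        pass
E
```

```text
pics
{'clock': 0.0, 'joint_pos': array([ 1.20542316,  0.33286792, -0.06469381,  1.46097656,  0.02160391,
        1.3499181 , -0.08847804]), 'joint_velocities': array([-1.21673374e-03,  1.66860349e-03,  1.94789784e-05,  1.09464862e-03,
        8.26313001e-04,  7.95034713e-04,  7.42558873e-04]), 'tau': array([-9.15909550e-04, -6.25453949e+01,  4.90352232e-02, -3.91599762e+01,
        1.63445977e-02,  9.96521849e-03, -3.99272483e-05]), 'position': array([ 0.20991765, -0.58827088,  0.23050157]), 'ee_rot': array([ 9.85345666e-01,  1.70567804e-01, -1.63265240e-04, -7.18832350e-04]), 'ft_force': array([0.48944719, 0.1504761 , 0.11725467]), 'torque': array([ 0.01272201,  0.01112532, -0.03640522]), 'grip_width': 1.002478628271931}
scene {'fx': 538.4032646875364, 'fy': 538.4032646875364, 'cx': 270.3339065885075, 'cy': 210.49770010338392, 'rvec': array([ 1.08859592, -2.22400528,  1.1825999 ]), 'tvec': array([0.2830238 , 0.26521897, 1.0114653 ])}
side {'fx': 448.82035970124906, 'fy': 448.82035970124906, 'cx': 275.86024734689397, 'cy': 212.12918943699108, 'rvec': array([ 0.53930475, -2.70101808,  1.17047122]), 'tvec': array([0.45331191, 0.16870212, 0.97876253])}
wrist {'fx': 370.0052697051667, 'fy': 370.0052697051667, 'cx': 278.87462120920975, 'cy': 207.93601011061367, 'rvec': array([-2.34737018,  1.65632482,  0.26627559]), 'tvec': array([-0.62363495, -0.03972542,  0.38144531])}
```

View pics/scene0.png

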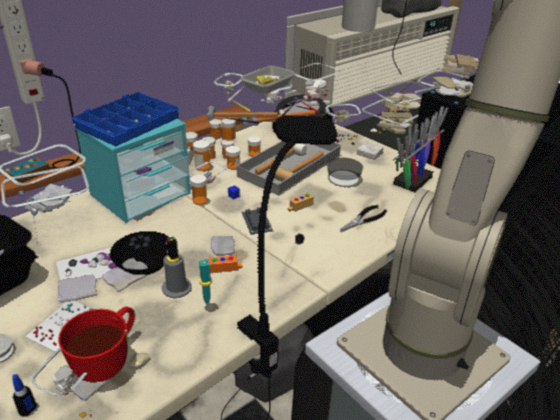

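View pics/side0.png

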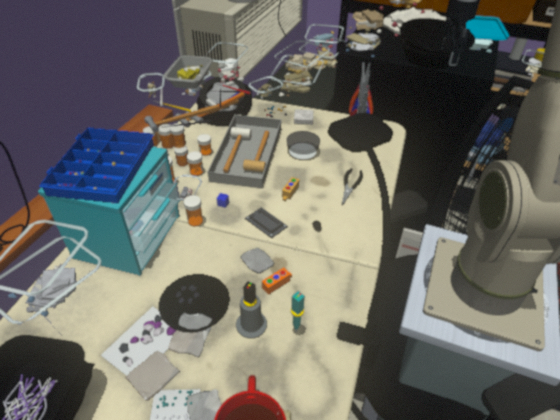

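View pics/wrist0.png

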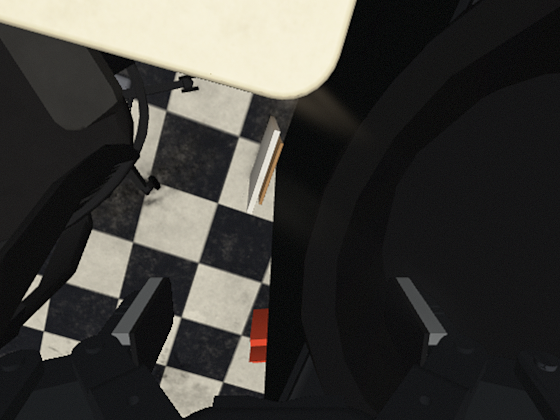

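```bash
cat > h.py <<'E'
from workcell import manip
import cv2, numpy as np
from scipy.spatial.transform import Rotation as R
def ray(n,uv,info=None):
    i=info or manip.camera_info(n); Rm=cv2.Rodrigues(i['rvec'])[0]; c=-Rm.T@i['tvec']
    d=Rm.T@np.array([(uv[0]-i['cx'])/i['fx'],(uv[1]-i['cy'])/i['fy'],1.]); return c,d
def onz(n,uv,z,info=None):
    c,d=ray(n,uv,info); return c+d*(z-c[2])/d[2]
def proj(n,P,info=None):
    i=info or manip.camera_info(n); Rm=cv2.Rodrigues(i['rvec'])[0]
    p=(Rm@np.atleast_2d(P).T).T+i['tvec']; return np.c_[p[:,0]/p[:,2]*i['fx']+i['cx'],p[:,1]/p[:,2]*i['fy']+i['cy']]
def c2w(n,p,info=None):
    i=info or manip.camera_info(n); Rm=cv2.Rodrigues(i['rvec'])[0]; return Rm.T@(np.asarray(p)-i['tvec'])
E
python3 - <<'E'
from h import *
for n in ["scene","side"]:
    im=cv2.imread(f"pics/{n}0.png")
    x0,y0,w,h=(170,150,240,170) if n=="scene" else (150,110,240,230)
    c=cv2.resize(im[y0:y0+h,x0:x0+w],None,fx=800/w if n=="scene" else 2.5,fy=800/w if n=="scene" else 2.5,interpolation=cv2.INTER_CUBIC); cv2.imwrite(f"pics/{n}0c.png",c)
    manip.camera(n)
    for t in ["sample_bar","bar_tab","stone_rest","rest_seat","rest_notch","tester_stand","tester","tester_tip","pill_jar_a","deli_cup","cabochon_0","blue_block_b"]:
        for r in manip.tip_of(t,n)[:3]:
            if r['score']<.2: continue
            P=c2w(n,r['xyz']); print(n,t,round(r['score'],2),P.round(3),proj(n,P).round(0))
E
```

```text
scene sample_bar 0.87 [ 0.507 -0.144 -0.002] [[301. 206.]]
scene sample_bar 0.69 [ 0.427  0.159 -0.002] [[223. 268.]]
scene sample_bar 0.54 [ 0.508 -0.162  0.027] [[307. 195.]]
scene bar_tab 0.81 [ 0.506 -0.107  0.001] [[291. 211.]]
scene bar_tab 0.7 [0.407 0.129 0.002] [[239. 266.]]
scene stone_rest 0.63 [ 0.519 -0.008  0.001] [[257. 221.]]
scene rest_seat 0.75 [ 0.525 -0.005  0.005] [[255. 220.]]
scene rest_notch 0.85 [ 0.553 -0.019  0.003] [[253. 213.]]
scene tester_stand 0.84 [ 0.433  0.275 -0.   ] [[176. 287.]]
scene tester 0.64 [0.344 0.256 0.   ] [[206. 307.]]
scene pill_jar_a 0.78 [ 0.689  0.054 -0.006] [[200. 202.]]
scene deli_cup 0.62 [ 0.544 -0.337  0.002] [[344. 176.]]
scene deli_cup 0.38 [ 0.505 -0.162  0.028] [[308. 195.]]
scene cabochon_0 0.52 [ 0.399 -0.041  0.001] [[299. 240.]]
scene blue_block_b 0.49 [ 0.652 -0.027  0.003] [[233. 195.]]
side sample_bar 0.77 [ 0.427  0.158 -0.002] [[275. 283.]]
side sample_bar 0.75 [ 0.509 -0.145 -0.002] [[290. 191.]]
side bar_tab 0.7 [ 0.505 -0.107  0.001] [[286. 200.]]
side bar_tab 0.69 [0.409 0.131 0.   ] [[287. 276.]]
side bar_tab 0.63 [ 0.684  0.058 -0.002] [[196. 222.]]
side stone_rest 0.68 [ 0.523 -0.005 -0.003] [[265. 224.]]
side rest_seat 0.79 [ 0.522 -0.004  0.003] [[265. 222.]]
side rest_notch 0.92 [ 0.552 -0.022  0.007] [[257. 213.]]
side rest_notch 0.59 [ 0.654 -0.032  0.004] [[223. 202.]]
side tester_stand 0.72 [ 0.433  0.273 -0.004] [[251. 324.]]
side tester 0.75 [ 0.337  0.255 -0.001] [[298. 332.]]
side tester_tip 0.37 [ 0.399 -0.037  0.002] [[316. 227.]]
side pill_jar_a 0.79 [0.683 0.059 0.002] [[196. 221.]]
side deli_cup 0.83 [ 0.537 -0.334  0.003] [[304. 150.]]
side cabochon_0 0.6 [ 0.399 -0.04   0.008] [[316. 225.]]
side blue_block_b 0.48 [ 0.657 -0.031  0.005] [[222. 201.]]
```

View pics/scene0c.png

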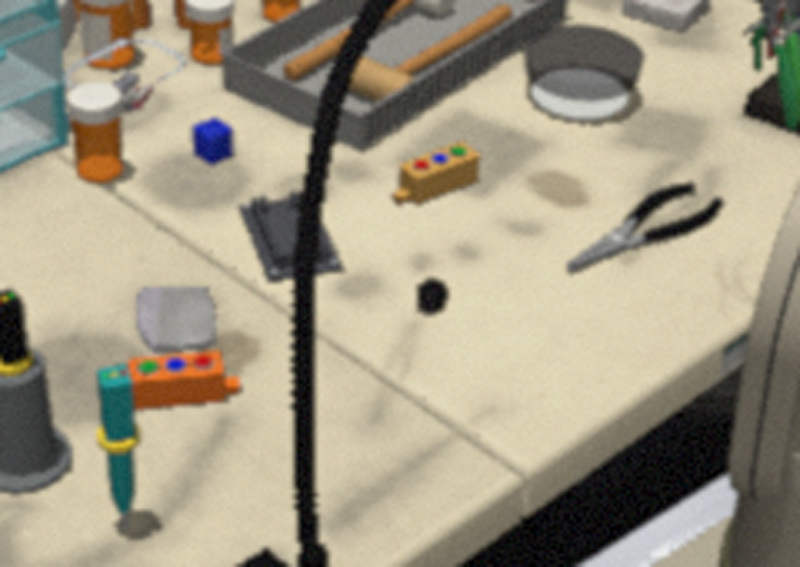

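View pics/side0c.png

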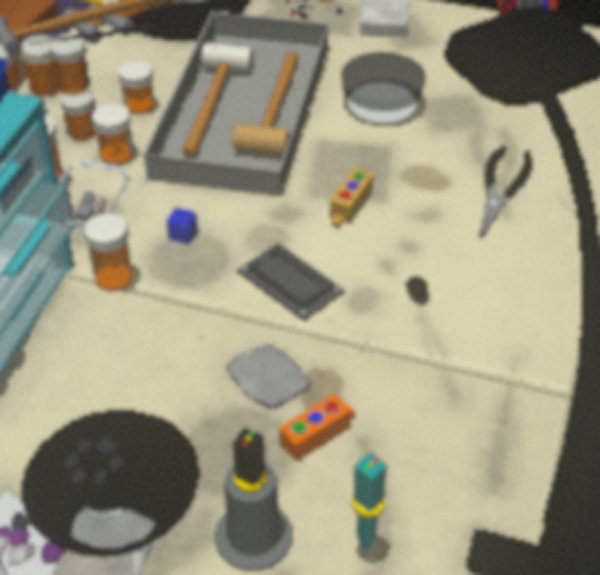

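```bash
python3 - <<'E'
from h import *
for n,uv in [("scene",(412,183)),("scene",(440,110)),("side",(362,112)),("side",(366,65)),("scene",(310,120)),("side",(360,130))]:
    print(n,uv,[onz(n,uv,z).round(3) for z in (0,.15,.345)])
o=manip.get_obs(); print(R.from_quat(o['ee_rot']).as_matrix().round(3),o['clock'])
E
```

```text
scene (412, 183) [array([ 0.406, -0.468,  0.   ]), array([ 0.261, -0.253,  0.15 ]), array([0.072, 0.025, 0.345])]
scene (440, 110) [array([ 0.673, -0.947,  0.   ]), array([ 0.477, -0.642,  0.15 ]), array([ 0.222, -0.244,  0.345])]
side (362, 112) [array([ 0.432, -0.622,  0.   ]), array([ 0.387, -0.366,  0.15 ]), array([ 0.329, -0.033,  0.345])]
side (366, 65) [array([ 0.507, -0.977,  0.   ]), array([ 0.448, -0.654,  0.15 ]), array([ 0.371, -0.233,  0.345])]
scene (310, 120) [array([ 0.888, -0.514,  0.   ]), array([ 0.651, -0.291,  0.15 ]), array([ 0.343, -0.001,  0.345])]
side (360, 130) [array([ 0.41 , -0.511,  0.   ]), array([ 0.369, -0.276,  0.15 ]), array([0.316, 0.03 , 0.345])]
[[ 0.942  0.336  0.   ]
 [ 0.336 -0.942 -0.   ]
 [ 0.     0.    -1.   ]] 1.45
```

>>> arm_command(slide=[[9, -26, -16], [9, -26, -16], [9, -26, -16], [9, -26, -16], [9, -26, -16], [30, -16, 0], [30, -16, 0], [30, -16, 0], [30, -16, 0], [30, -16, 0]], turn=[0, 0, 0, 0, 0, 0, 0, 0, 0, 0], grip=[0, 0, 0, 0, 0, 0, 0, 0, 0, 0])

```text
clock: 2.28
position: [0.324, -0.3239, 0.3117]
ee_rot: [0.985, 0.17, 0.0, 0.0]
ft_force: [0.9, -1.3, 0.1]
grip_width: 1.001
```

>>> arm_command(slide=[[29, -13, 5], [29, -13, 5], [29, -13, 5], [29, -13, 5], [29, -13, 5], [29, -13, 5], [29, -13, 5], [29, -13, 5], [0, 0, 0], [0, 0, 0]], turn=[0, 0, 0, 0, 0, 0, 0, 0, -7, -7], grip=[0, 0, 0, 0, 0, 0, 0, 0, 0, 0])

```text
clock: 3.12
position: [0.5077, -0.1472, 0.2708]
ee_rot: [0.956, 0.293, -0.0, -0.001]
ft_force: [-0.4, -0.6, 0.3]
grip_width: 0.998
```

>>> arm_command(slide=[[0, 0, 0], [0, 0, 0], [0, 0, 0], [0, 0, 0], [0, 0, 0], [0, 0, 0], [0, 0, 0], [0, 0, 0], [0, 0, 0]], turn=[-7, -7, -7, -7, -7, -7, -7, -7, -3], grip=[0, 0, 0, 0, 0, 0, 0, 0, 0])

```text
clock: 3.87
position: [0.5067, -0.1494, 0.2714]
ee_rot: [0.688, 0.726, -0.0, 0.0]
ft_force: [0.2, 0.6, -0.0]
grip_width: 1.0
```

```bash
cat > look.py <<'E'
from h import *
import sys
tag=sys.argv[1]; cams=sys.argv[2].split(','); tg=sys.argv[3].split(',') if len(sys.argv)>3 else []
o=manip.get_obs(); print(o['clock'],o['position'].round(4),'yaw',np.arctan2(*R.from_quat(o['ee_rot']).as_matrix()[[1,0],0]).round(4),o['joint_pos'].round(3),o['ft_force'].round(2),o['grip_width'].round(3))
for n in cams:
    info=manip.camera_info(n); im=manip.camera(n); cv2.imwrite(f"pics/{n}_{tag}.png",im)
    for t in tg:
        for r in manip.tip_of(t,n)[:2]:
            if r['score']>.2:
                P=c2w(n,r['xyz'],info); print(n,t,round(r['score'],2),P.round(4),proj(n,P,info).round(0))
E
python3 look.py 1 wrist,scene sample_bar,bar_tab,rest_seat,rest_notch,green_stone
```

```text
Traceback (most recent call last):
  File "look.py", line 4, in <module>
    o=manip.get_obs(); print(o['clock'],o['position'].round(4),'yaw',np.arctan2(*R.from_quat(o['ee_rot']).as_matrix()[[1,0],0]).round(4),o['joint_pos'].round(3),o['ft_force'].round(2),o['grip_width'].round(3))
                                                                                                                                                                                        ^^^^^^^^^^^^^^^^^^^^^
AttributeError: 'float' object has no attribute 'round'
```

```bash
sed -i "s/o\['grip_width'\].round(3)/round(o['grip_width'],3)/" look.py
python3 look.py 1 wrist,scene sample_bar,bar_tab,rest_seat,rest_notch,green_stone
```

```text
3.8667 [ 0.5067 -0.1494  0.2714] yaw 1.6239 [ 0.792  0.15  -0.651  1.626  0.092  1.396  0.184] [ 0.19  0.65 -0.03] 1.0
wrist sample_bar 0.57 [ 0.5115 -0.1403 -0.0035] [[284. 153.]]
wrist bar_tab 0.75 [ 5.079e-01 -1.050e-01  3.000e-04] [[282. 122.]]
wrist rest_seat 0.95 [ 0.5231 -0.0056  0.0072] [[303.  21.]]
wrist rest_notch 0.72 [ 0.5533 -0.0226  0.0021] [[331.  42.]]
wrist green_stone 0.58 [ 0.5087 -0.1585  0.0303] [[280. 176.]]
wrist green_stone 0.39 [ 0.5208 -0.0049  0.0018] [[300.  21.]]
scene sample_bar 0.74 [ 0.5071 -0.1429  0.0013] [[301. 205.]]
scene sample_bar 0.62 [ 0.427   0.1593 -0.0011] [[223. 268.]]
scene bar_tab 0.92 [0.4077 0.1306 0.0012] [[238. 266.]]
scene bar_tab 0.81 [ 0.5089 -0.1036  0.0024] [[289. 210.]]
scene rest_seat 0.81 [ 0.5249 -0.0073  0.0034] [[256. 220.]]
scene rest_notch 0.92 [ 5.571e-01 -1.590e-02 -4.000e-04] [[251. 214.]]
scene green_stone 0.87 [ 0.5061 -0.1575  0.027 ] [[306. 196.]]
scene green_stone 0.8 [0.4336 0.1753 0.0282] [[214. 259.]]
```

View pics/wrist_1.png

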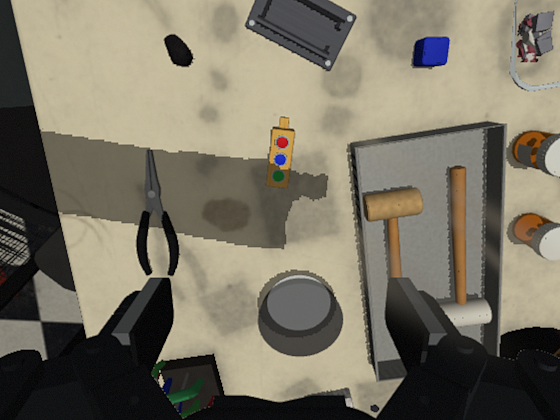

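View pics/scene_1.png

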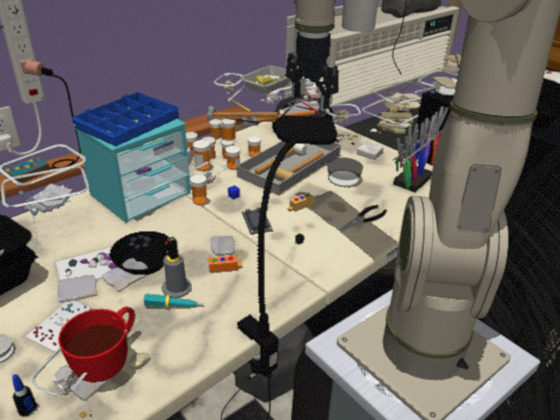

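```bash
cat > bar.py <<'E'
from h import *
def stones(im,info,n,z=.028,box=None):
    hsv=cv2.cvtColor(im,cv2.COLOR_BGR2HSV); out={}
    for name,rng in dict(red=[((0,190,70),(7,255,255)),((172,170,70),(180,255,255))],blue=[((105,140,60),(130,255,255))],green=[((50,90,30),(85,255,255))]).items():
        m=sum(cv2.inRange(hsv,*r) for r in rng)
        if box: k=np.zeros_like(m); x0,y0,x1,y1=box; k[y0:y1,x0:x1]=255; m&=k
        nn,_,st,ce=cv2.connectedComponentsWithStats(m)
        if nn<2: print('no',name); continue
        j=1+np.argmax(st[1:,4]); out[name]=onz(n,ce[j],z,info); print(name,ce[j].round(1),st[j,4],out[name].round(4))
    return out
E
python3 - <<'E'
from bar import *
im=cv2.imread('pics/wrist_1.png'); cv2.imwrite('pics/wbar.png',cv2.resize(im[100:210,220:360],None,fx=5,fy=5,interpolation=cv2.INTER_CUBIC))
info=manip.camera_info('wrist')
s=stones(im,info,'wrist',box=(255,110,310,195))
d=s['red']-s['green'];print('len',np.linalg.norm(d),'yaw',np.arctan2(d[1],d[0]))
im=cv2.imread('pics/scene_1.png')
s=stones(im,None,'scene',box=(285,185,320,215))
d=s['red']-s['green'];print('len',np.linalg.norm(d),'yaw',np.arctan2(d[1],d[0]))
E
```

```text
red [281.9 142.2] 89 [ 0.5086 -0.1232  0.028 ]
blue [279.8 159.3] 87 [ 0.5072 -0.1412  0.028 ]
green [277.8 175.7] 91 [ 0.5059 -0.1589  0.028 ]
len 0.0357817785965678 yaw 1.496256175287583
red [296.  198.8] 4 [ 0.5093 -0.1252  0.028 ]
blue [302. 197.] 3 [ 0.5063 -0.143   0.028 ]
green [307.2 195.4] 5 [ 0.5039 -0.1589  0.028 ]
len 0.03414203116530497 yaw 1.4108896595343436
```

View pics/wbar.png

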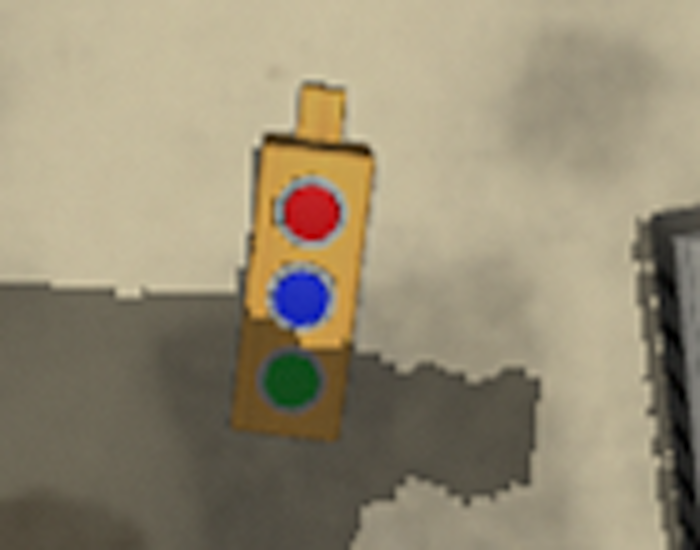

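>>> arm_command(slide=[[0, 0, 0], [4, 0, 20], [4, 0, 30], [0, 0, 36], [0, 0, 36], [0, 0, 36], [0, 0, 30], [0, 0, 0]], turn=[3.7, 3.6, 0, 0, 0, 0, 0, 0], grip=[0, 0, 0, 0, 0, 0, 0, 0])

```text
clock: 5.13
position: [0.5034, -0.1407, 0.0779]
ee_rot: [0.735, 0.678, -0.002, -0.004]
ft_force: [-1.9, -0.1, -0.7]
grip_width: 1.001
```

```bash
python3 look.py 2 wrist; python3 - <<'E'
from bar import *
im=cv2.imread('pics/wrist_2.png'); info=manip.camera_info('wrist')
s=stones(im,info,'wrist')
d=s['red']-s['green'];print('len',np.linalg.norm(d),'yaw',np.arctan2(d[1],d[0]))
E
```

```text
5.1333 [ 0.5034 -0.1407  0.0779] yaw 1.4894 [ 0.729  0.326 -0.621  1.868  0.218  1.025 -0.064] [-1.92 -0.11 -0.7 ] 1.001
red [286.4 207.4] 297 [ 0.5104 -0.1246  0.028 ]
blue [286.6 238. ] 304 [ 0.5091 -0.1429  0.028 ]
green [287.  266.7] 291 [ 0.5079 -0.1611  0.028 ]
len 0.036647328279587915 yaw 1.5042697751010765
```

View pics/wrist_2.png

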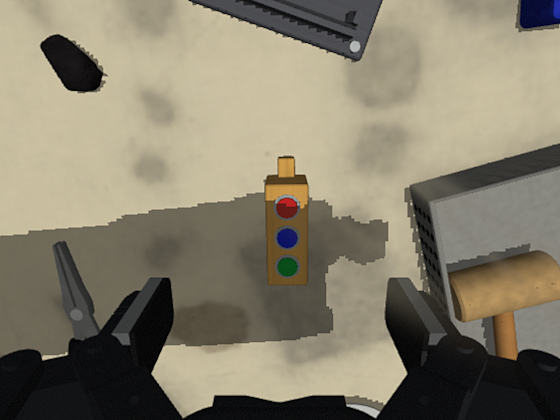

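>>> arm_command(slide=[[-2, 5, 20], [0, 0, 20], [0, 0, 0]], turn=[0, 0, 0], grip=[0, 0, 0])

```text
clock: 5.43
position: [0.5115, -0.1439, 0.0427]
ee_rot: [0.735, 0.678, -0.0, -0.001]
ft_force: [-1.3, -0.3, 0.1]
grip_width: 1.003
```

```bash
python3 look.py 3 wrist; python3 - <<'E'
from bar import *
im=cv2.imread('pics/wrist_3.png'); info=manip.camera_info('wrist')
s=stones(im,info,'wrist')
d=s['red']-s['green'];print('len',np.linalg.norm(d),'yaw',np.arctan2(d[1],d[0]))
E
```

```text
5.4333 [ 0.5115 -0.1439  0.0427] yaw 1.489 [ 0.707  0.388 -0.601  1.877  0.265  0.958 -0.096] [-1.25 -0.29  0.06] 1.003
red [268.9 225.7] 456 [ 0.509  -0.1238  0.028 ]
blue [269.8 261.3] 436 [ 0.5078 -0.1418  0.028 ]
green [270.6 294.9] 409 [ 0.5065 -0.1599  0.028 ]
len 0.03616687930672609 yaw 1.5027950142205444
```

View pics/wrist_3.png

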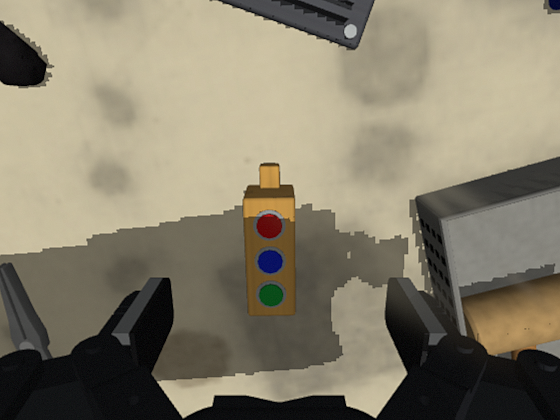

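>>> arm_command(slide=[[1, -3.5, 15], [0, 0, 14], [0, 0, 0], [0, 0, 0]], turn=[-0.8, 0, 0, 0], grip=[0, 0, 0, 0])

```text
clock: 5.82
position: [0.5094, -0.1427, 0.0161]
ee_rot: [0.731, 0.683, 0.0, 0.001]
ft_force: [-0.1, 0.2, 0.1]
grip_width: 1.0
```

```bash
python3 look.py 4 wrist,scene; python3 - <<'E'
from bar import *
im=cv2.imread('pics/wrist_4.png'); info=manip.camera_info('wrist')
s=stones(im,info,'wrist')
d=s['red']-s['green'];print('len',np.linalg.norm(d),'yaw',np.arctan2(d[1],d[0]))
E
```

```text
5.8167 [ 0.5094 -0.1427  0.0161] yaw 1.5033 [ 0.695  0.422 -0.59   1.901  0.295  0.904 -0.107] [-0.11  0.17  0.1 ] 1.0
red [273.5 252.4] 622 [ 0.5089 -0.1235  0.028 ]
blue [273.8 293. ] 587 [ 0.5077 -0.1414  0.028 ]
green [274.1 330.7] 541 [ 0.5065 -0.1593  0.028 ]
len 0.035850856835822925 yaw 1.5041841416689707
```

View pics/wrist_4.png

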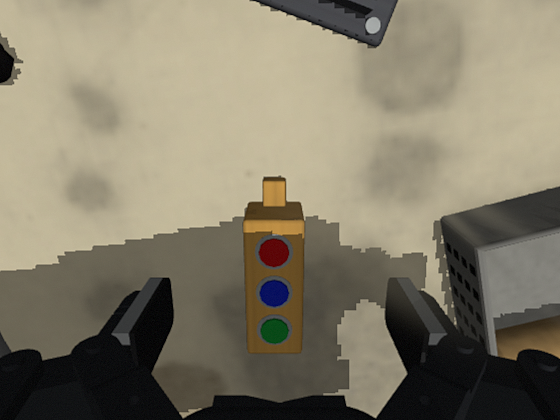

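View pics/scene_4.png

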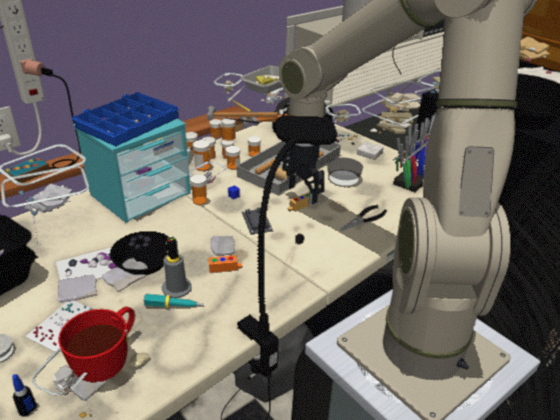

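>>> arm_command(slide=[[1, -1.5, 3], [0, 0, 0], [0, 0, 0], [0, 0, 0], [0, 0, 0], [0, 0, 0], [0, 0, 0], [0, 0, 0]], turn=[0, 0, 0, 0, 0, 0, 0, 0], grip=[0, 1, 1, 1, 1, 1, 1, 1], newtons=45)

```text
clock: 6.58
position: [0.5074, -0.1415, 0.0116]
ee_rot: [0.731, 0.683, 0.0, 0.0]
ft_force: [-0.5, -0.1, 3.3]
grip_width: 0.266
```

```bash
python3 look.py 5 wrist; python3 - <<'E'
from bar import *
im=cv2.imread('pics/wrist_5.png'); info=manip.camera_info('wrist')
s=stones(im,info,'wrist')
d=s['red']-s['green'];print('len',np.linalg.norm(d),'yaw',np.arctan2(d[1],d[0]))
E
```

```text
6.5833 [ 0.5074 -0.1415  0.0116] yaw 1.5035 [ 0.693  0.426 -0.589  1.908  0.299  0.894 -0.111] [-0.53 -0.12  3.3 ] 0.266
red [278.6 260.3] 660 [ 0.5084 -0.1233  0.028 ]
blue [278.7 301.6] 616 [ 0.5072 -0.1411  0.028 ]
green [278.6 340. ] 569 [ 0.5059 -0.159   0.028 ]
len 0.03572424947087778 yaw 1.501915284870307
```

View pics/wrist_5.png

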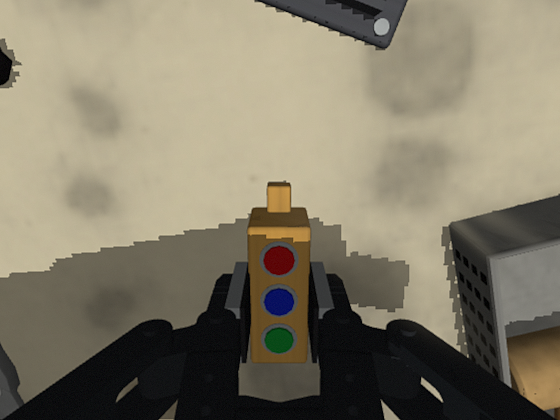

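>>> arm_command(slide=[[0, 0, -10], [0, 0, -20], [0, 0, -30], [0, 0, -35], [0, 0, -30], [0, 0, 0], [0, 0, 0]], turn=[0, 0, 0, 0, 0, 0, 0], grip=[1, 1, 1, 1, 1, 1, 1])

```text
clock: 7.22
position: [0.508, -0.1417, 0.1382]
ee_rot: [0.731, 0.683, 0.001, 0.002]
ft_force: [0.7, 0.0, -1.4]
grip_width: 0.269
```

```bash
python3 look.py 6 wrist rest_seat,rest_notch,stone_rest; python3 - <<'E'
from bar import *
im=cv2.imread('pics/wrist_6.png'); cv2.imwrite('pics/w6c.png',cv2.resize(im[0:200,180:420],None,fx=3,fy=3,interpolation=cv2.INTER_CUBIC))
E
```

```text
7.2167 [ 0.508  -0.1417  0.1382] yaw 1.5034 [ 0.757  0.253 -0.645  1.81   0.168  1.13  -0.012] [ 0.71  0.04 -1.43] 0.269
wrist rest_notch 0.72 [ 0.5511 -0.0215  0.004 ] [[330.  20.]]
```

View pics/wrist_6.png

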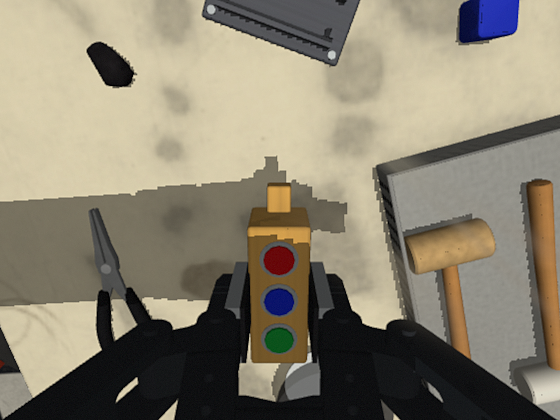

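View pics/w6c.png

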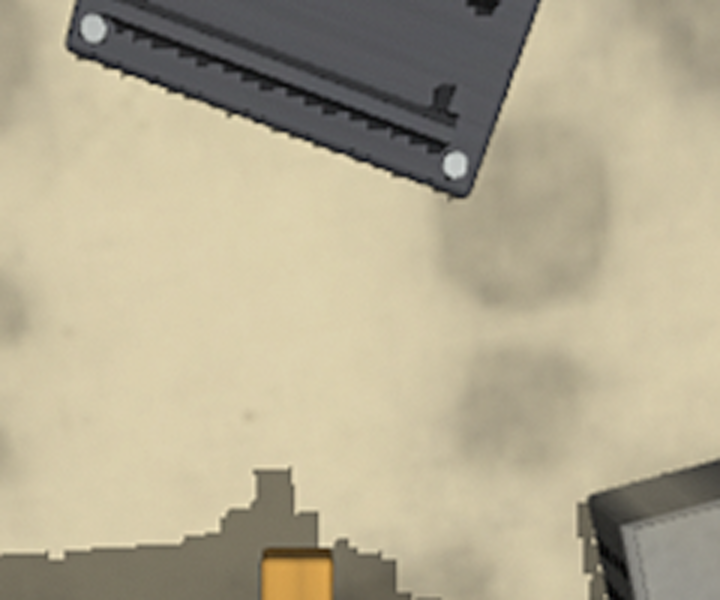

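>>> arm_command(slide=[[15, 0, 0], [20, 0, 0], [20, 0, 0], [0, 0, 0], [0, 0, 0]], turn=[0, 0, 0, 0, 0], grip=[1, 1, 1, 1, 1])

```text
clock: 7.83
position: [0.5103, -0.0853, 0.1354]
ee_rot: [0.73, 0.684, -0.0, -0.001]
ft_force: [0.5, -0.4, -1.1]
grip_width: 0.265
```

```bash
python3 look.py 7 wrist rest_seat,rest_notch,stone_rest; python3 - <<'E'
from bar import *
im=cv2.imread('pics/wrist_7.png'); cv2.imwrite('pics/w7c.png',cv2.resize(im[0:200,170:410],None,fx=3.3,fy=3,interpolation=cv2.INTER_CUBIC))
E
```

```text
7.8333 [ 0.5103 -0.0853  0.1354] yaw 1.506 [ 0.686  0.244 -0.681  1.832  0.168  1.126 -0.118] [ 0.48 -0.37 -1.14] 0.265
wrist rest_seat 0.79 [ 0.519  -0.0057  0.0045] [[284.  88.]]
wrist rest_notch 0.57 [ 0.5503 -0.023   0.0046] [[329. 110.]]
wrist stone_rest 0.83 [ 0.5237 -0.0057 -0.0007] [[291.  87.]]
```

View pics/w7c.png

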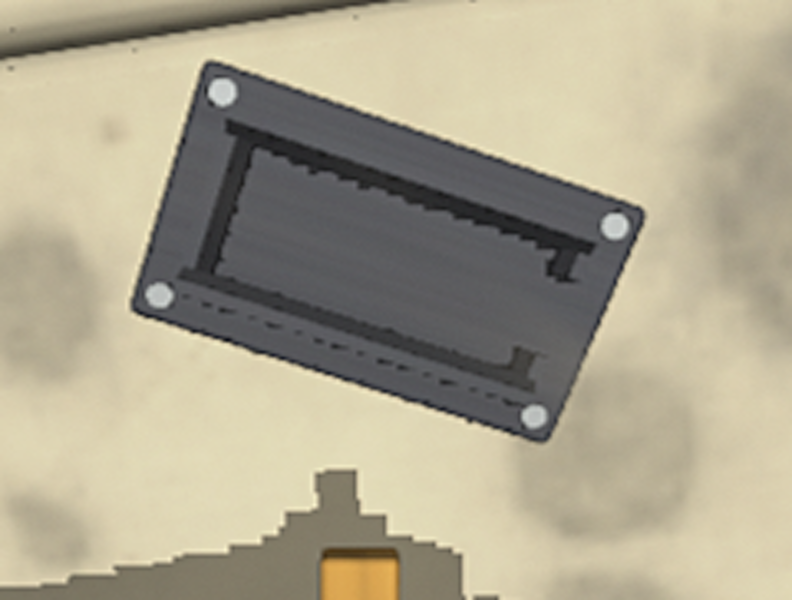

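```bash
cat > rest.py <<'E'
from h import *
import sys
tag=sys.argv[1]; box=list(map(int,sys.argv[2].split(',')))
im=cv2.imread(f'pics/wrist_{tag}.png'); info=manip.camera_info('wrist')
g=cv2.cvtColor(im,cv2.COLOR_BGR2GRAY); x0,y0,x1,y1=box
m=np.zeros_like(g); m[y0:y1,x0:x1]=(g[y0:y1,x0:x1]<110)*255
m=cv2.morphologyEx(m,cv2.MORPH_OPEN,np.ones((3,3)))
c=max(cv2.findContours(m,cv2.RETR_EXTERNAL,cv2.CHAIN_APPROX_NONE)[0],key=cv2.contourArea)[:,0]
P=np.array([onz('wrist',p,.005,info)[:2] for p in c])*1000
r=cv2.minAreaRect(P.astype(np.float32)); print(r, cv2.boxPoints(r).round(1).tolist())
# screws
w=np.zeros_like(g); poly=cv2.convexHull(c); cv2.fillPoly(w,[poly],255); w=cv2.erode(w,np.ones((3,3)))
w&=(g>140).astype(np.uint8)*255
n,_,st,ce=cv2.connectedComponentsWithStats(w)
S=[]
for j in range(1,n):
    if st[j,4]>15:
        p=onz('wrist',ce[j],.006,info)[:2]*1000; S.append(p); print('screw',ce[j].round(1),st[j,4],p.round(1))
if len(S)==4: print('mean',np.mean(S,0).round(2))
E
python3 rest.py 7 200,15,380,155
```

```text
((521.050048828125, -7.515811920166016), (57.498878479003906, 97.09223175048828), 66.94328308105469) [[465.1000061035156, -15.0], [554.5, -53.0], [577.0, -0.10000000149011612], [487.6000061035156, 37.900001525878906]]
screw [236.9  30.1] 67 [490.3  30.8]
screw [355.8  74.9] 59 [569.6  -3. ]
screw [217.7  98. ] 51 [472.2 -11.6]
screw [331.5 138.4] 49 [551.7 -45.5]
mean [520.94  -7.34]
```

>>> arm_command(slide=[[20, 1.5, 0], [20, 1.5, 0], [20, 1.5, 0], [18, 1.1, 0], [0, 0, 0], [0, 0, 0], [0, 0, 0], [0, 0, 0], [0, 0, 0], [0, 0, 0]], turn=[0, 0, 0, 0, 7, 7, 7, 7, 7, 7], grip=[1, 1, 1, 1, 1, 1, 1, 1, 1, 1])

```text
clock: 8.87
position: [0.5216, -0.0099, 0.1361]
ee_rot: [0.928, 0.372, -0.0, -0.0]
ft_force: [0.1, -0.1, 0.1]
grip_width: 0.266
```

```bash
python3 look.py 8 side,scene
```

```text
8.8667 [ 0.5216 -0.0099  0.1361] yaw 0.7631 [ 0.491  0.242 -0.627  1.824  0.157  1.126 -0.998] [ 0.06 -0.08  0.07] 0.266
```

View pics/side_8.png

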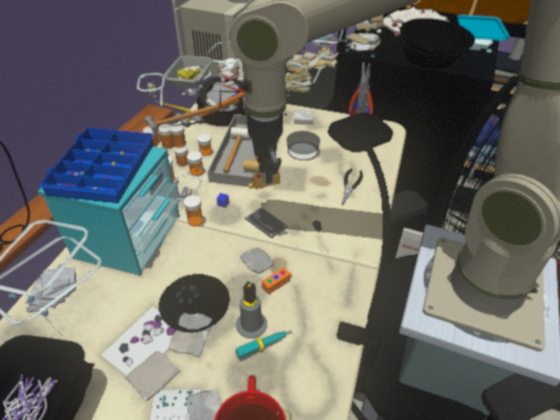

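View pics/scene_8.png

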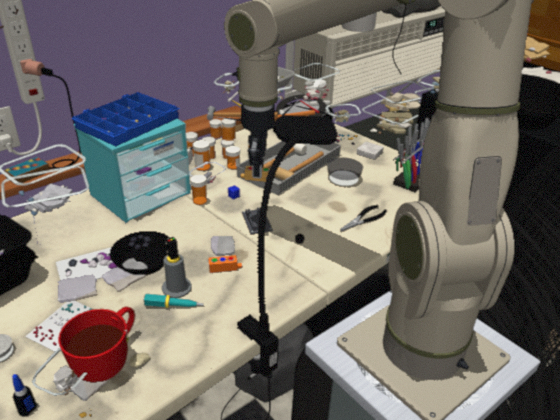

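>>> arm_command(slide=[[0, 0, 0], [0, 0, 0], [0, 0, 0], [0, 0, 0], [0, 0, 0], [0, 0, 0], [0, 0, 0], [0, 0, 0], [0, 0, 0], [0, 0, 0]], turn=[7, 7, 7, 7, 7, 7, 7, 7, 7, 3.8], grip=[1, 1, 1, 1, 1, 1, 1, 1, 1, 1])

```text
clock: 9.8
position: [0.5216, -0.0096, 0.1362]
ee_rot: [0.98, -0.198, -0.0, 0.0]
ft_force: [0.9, -0.9, -0.9]
grip_width: 0.268
```

>>> arm_command(slide=[[0, 0, 20], [0, 0, 20], [0, 0, 0], [0, 0, 0]], turn=[0, 0, 0, 0], grip=[1, 1, 1, 1])

```text
clock: 10.13
position: [0.521, -0.0094, 0.0958]
ee_rot: [0.981, -0.195, -0.001, 0.0]
ft_force: [0.3, 0.5, -0.7]
grip_width: 0.273
```

```bash
python3 look.py 9 wrist rest_notch
```

```text
10.1333 [ 0.521  -0.0094  0.0958] yaw -0.3928 [ 0.362  0.269 -0.485  1.868  0.144  1.04  -2.146] [ 0.35  0.54 -0.68] 0.273
wrist rest_notch 0.77 [ 5.552e-01 -2.530e-02  2.000e-04] [[282. 154.]]
```

View pics/wrist_9.png

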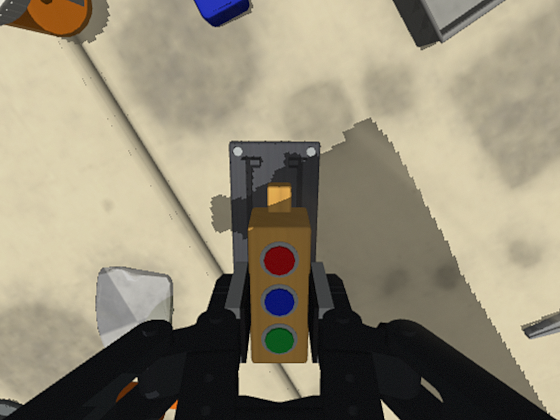

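```bash
python3 rest.py 9 225,135,325,200; python3 - <<'E'
from bar import *
im=cv2.imread('pics/wrist_9.png'); info=manip.camera_info('wrist'); o=manip.get_obs()
z=o['position'][2]-.0116+.028
s=stones(im,info,'wrist',z=z); d=s['red']-s['green'];print('yaw',np.arctan2(d[1],d[0]))
E
```

```text
((549.4944458007812, -16.630416870117188), (58.94565963745117, 38.239784240722656), 67.363037109375) [[520.5, -36.5], [555.7999877929688, -51.20000076293945], [578.5, 3.200000047683716], [543.2000122070312, 17.899999618530273]]
screw [237.4 151. ] 63 [ 5.704e+02 -1.000e-01]
screw [310.4 151.3] 54 [552.5 -42.8]
screw [278.3 192.6] 252 [535.2 -13.5]
red [279.1 260.2] 666 [ 0.5385 -0.0155  0.1137]
blue [215.9   7.5] 653 [ 0.6246 -0.0305  0.1137]
green [279.  340.1] 569 [ 0.5054 -0.0016  0.1137]
yaw -0.3961967336659255
```

>>> arm_command(slide=[[-1.5, -2.8, 15], [0, 0, 20], [0, 0, 15], [0, 0, 0], [0, 0, 0], [0, 0, 0]], turn=[0, 0, 0, 0, 0, 0], grip=[1, 1, 1, 1, 1, 1])

```text
clock: 10.73
position: [0.5224, -0.006, 0.0479]
ee_rot: [0.981, -0.196, 0.001, -0.0]
ft_force: [0.6, 0.5, -0.6]
grip_width: 0.267
```

```bash
python3 look.py 10 wrist,scene rest_notch;python3 rest.py 10 200,135,345,220; python3 - <<'E'
from bar import *
im=cv2.imread('pics/wrist_10.png'); info=manip.camera_info('wrist'); o=manip.get_obs()
cv2.imwrite('pics/w10c.png',cv2.resize(im[120:400,190:370],None,fx=3,fy=2.1,interpolation=cv2.INTER_CUBIC))
z=o['position'][2]-.0116+.028
s=stones(im,info,'wrist',z=z); d=s['red']-s['green'];print('yaw',np.arctan2(d[1],d[0]),'centre',(s['red']+s['green'])/2)
im=cv2.imread('pics/scene_10.png');cv2.imwrite('pics/s10c.png',cv2.resize(im[130:270,200:330],None,fx=4,fy=4,interpolation=cv2.INTER_CUBIC))
E
```

```text
10.7333 [ 0.5224 -0.006   0.0479] yaw -0.3951 [ 0.34   0.335 -0.474  1.905  0.187  0.942 -2.188] [ 0.62  0.51 -0.59] 0.267
wrist rest_notch 0.93 [ 0.5536 -0.0254  0.0043] [[291. 175.]]
wrist rest_notch 0.27 [ 0.523  -0.0033  0.0344] [[274. 267.]]
scene rest_notch 0.76 [ 0.5568 -0.0204  0.0058] [[252. 211.]]
((549.063232421875, -19.55962371826172), (61.032012939453125, 34.72584915161133), 67.29483795166016) [[521.2999877929688, -41.0], [553.2999877929688, -54.400001525878906], [576.9000244140625, 1.899999976158142], [544.7999877929688, 15.300000190734863]]
screw [234.7 167.2] 92 [568.7  -0.7]
screw [325.1 165.9] 54 [551.7 -43. ]
screw [277.6 194. ] 313 [547.4 -15.2]
red [279.1 260.3] 664 [ 0.5382 -0.0123  0.0638]
blue [279.  301.9] 615 [ 0.5217 -0.0053  0.0638]
green [279.  340.2] 570 [0.5051 0.0016 0.0638]
yaw -0.3977307384980203 centre [ 0.52168773 -0.00532617  0.06375057]
```

View pics/w10c.png

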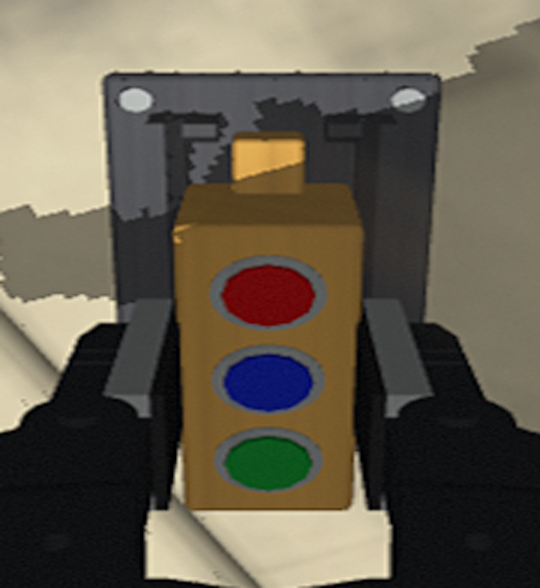

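View pics/s10c.png

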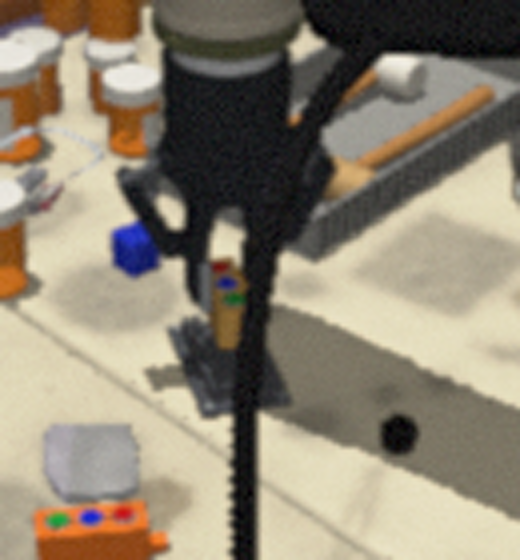

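>>> arm_command(slide=[[-1, 0.8, 5], [0, 0, 8], [0, 0, 5], [0, 0, 0], [0, 0, 0]], turn=[0, 0, 0, 0, 0], grip=[1, 1, 1, 1, 1])

```text
clock: 11.35
position: [0.5196, -0.0062, 0.0276]
ee_rot: [0.981, -0.196, -0.001, 0.0]
ft_force: [-0.3, -0.3, -1.1]
grip_width: 0.272
```

```bash
python3 look.py 11 wrist,side; python3 - <<'E'
from bar import *
im=cv2.imread('pics/wrist_11.png')
cv2.imwrite('pics/w11c.png',cv2.resize(im[120:360,180:380],None,fx=3.5,fy=2.5,interpolation=cv2.INTER_CUBIC))
im=cv2.imread('pics/side_11.png');cv2.imwrite('pics/d11c.png',cv2.resize(im[140:260,210:330],None,fx=4.5,fy=4.5,interpolation=cv2.INTER_CUBIC))
E
python3 rest.py 11 190,145,365,215
```

```text
11.35 [ 0.5196 -0.0062  0.0276] yaw -0.3953 [ 0.333  0.362 -0.467  1.922  0.204  0.905 -2.201] [-0.26 -0.29 -1.13] 0.272
((554.0910034179688, -24.85668182373047), (68.07238006591797, 32.67076873779297), 67.28997039794922) [[525.9000244140625, -49.900001525878906], [556.0, -62.599998474121094], [582.2999877929688, 0.20000000298023224], [552.2000122070312, 12.800000190734863]]
screw [310.7 153.1] 602 [562.3 -38.7]
screw [226.4 171. ] 120 [ 5.694e+02 -3.000e-01]
screw [327.4 170.3] 82 [552.  -42.8]
screw [277.6 194.3] 332 [550.3 -17.6]
mean [558.51 -24.86]
```

View pics/w11c.png

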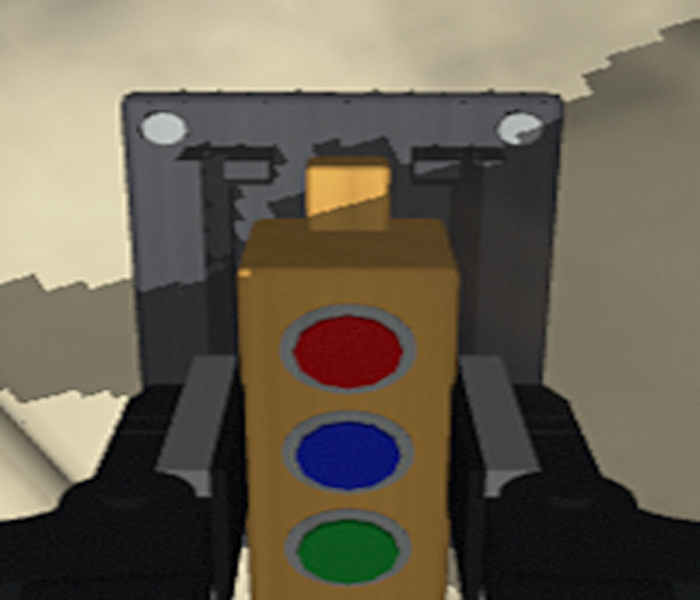

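View pics/d11c.png

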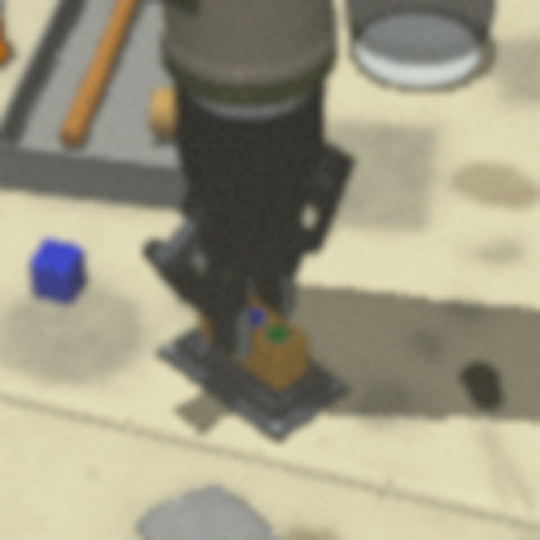

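```bash
python3 - <<'E'
from bar import *
from math import *
im=cv2.imread('pics/wrist_11.png'); info=manip.camera_info('wrist'); o=manip.get_obs()
z=o['position'][2]-.0116+.028
s=stones(im,info,'wrist',z=z); b=(s['red']+s['green'])[:2]/2*1000
a=-.399; ux=np.array([cos(a),sin(a)])
S=(onz('wrist',(226.9,171),.006,info)+onz('wrist',(329,170.8),.006,info))[:2]/2*1000
c=S-43.15*ux; d=c-b; print(b,S,c,'tool x',d@ux,'tool y',d@[sin(a),-cos(a)])
# front edge of plate (row 158) should be at +49
P=onz('wrist',(278,180-60.5),.005,info)
for r in (157,158): 
    P=onz('wrist',(278,r),.005,info)[:2]*1000; print(r,(P-49*ux-b)@ux)
E
```

```text
red [279.1 260.3] 665 [ 0.5364 -0.0125  0.0447]
blue [279.  301.8] 615 [ 0.5198 -0.0055  0.0447]
green [279.  340.2] 571 [0.5033 0.0014 0.0447]
[519.85368903  -5.54946773] [560.44241214 -21.98294791] [520.68184672  -5.21929862] tool x 0.6348361273827345 tool y -0.6259711579155789
157 0.9687117055173724
158 0.5130274070666268
```

>>> arm_command(slide=[[0.6, -0.5, 3], [0, 0, 4], [0, 0, 3], [0, 0, 0], [0, 0, 0]], turn=[0, 0, 0, 0, 0], grip=[1, 1, 1, 1, 1])

```text
clock: 11.87
position: [0.5206, -0.0061, 0.018]
ee_rot: [0.981, -0.196, -0.0, 0.0]
ft_force: [-0.2, 0.2, -1.0]
grip_width: 0.267
```

```bash
python3 look.py 12 wrist; python3 - <<'E'
from bar import *
im=cv2.imread('pics/wrist_12.png')
cv2.imwrite('pics/w12c.png',cv2.resize(im[120:360,180:380],None,fx=3.5,fy=2.5,interpolation=cv2.INTER_CUBIC))
E
```

```text
11.8667 [ 0.5206 -0.0061  0.018 ] yaw -0.3954 [ 0.328  0.379 -0.463  1.925  0.215  0.886 -2.209] [-0.16  0.18 -0.96] 0.267
```

View pics/w12c.png

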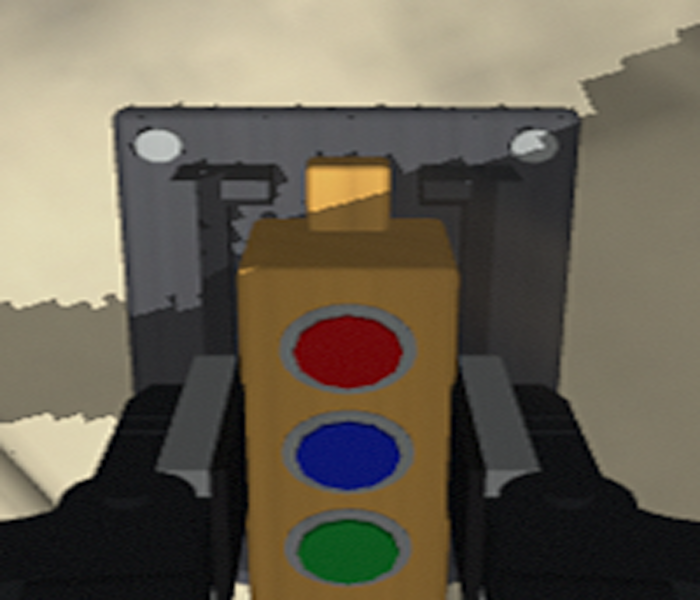

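>>> arm_command(slide=[[0, 0, 1.5], [0, 0, 0], [0, 0, 0], [0, 0, 0], [0, 0, 0], [0, 0, 0]], turn=[0, 0, 0, 0, 0, 0], grip=[1, 1, 0.3, 0.3, 0.3, 0.3])

```text
clock: 12.42
position: [0.521, -0.0061, 0.0169]
ee_rot: [0.981, -0.196, 0.0, 0.0]
ft_force: [-0.0, 0.2, -0.5]
grip_width: 0.698
```

>>> arm_command(slide=[[0, 0, -15], [0, 0, -25], [0, 0, -30], [0, 0, -30], [0, 0, 0], [0, 0, 0]], turn=[0, 0, 0, 0, 0, 0], grip=[0.2, 0, 0, 0, 0, 0])

```text
clock: 12.92
position: [0.522, -0.0061, 0.1185]
ee_rot: [0.981, -0.197, 0.002, -0.0]
ft_force: [-0.3, 0.1, 0.2]
grip_width: 1.0
```

```bash
python3 look.py 13 wrist sample_bar,green_stone,bar_tab; python3 - <<'E'
from bar import *
im=cv2.imread('pics/wrist_13.png'); info=manip.camera_info('wrist')
s=stones(im,info,'wrist',z=.033,box=(200,180,360,420)); d=s['red']-s['green'];print('yaw',np.arctan2(d[1],d[0]),'centre',(s['red']+s['green'])/2,np.linalg.norm(d))
E
```

```text
12.9167 [ 0.522  -0.0061  0.1185] yaw -0.3956 [ 0.365  0.24  -0.494  1.85   0.129  1.08  -2.144] [-0.26  0.1   0.23] 1.0
wrist sample_bar 0.95 [0.4262 0.1631 0.0036] [[141. 374.]]
wrist sample_bar 0.85 [ 0.5202 -0.0025  0.0058] [[276. 207.]]
wrist green_stone 0.72 [ 0.5026 -0.001   0.0372] [[284. 246.]]
wrist bar_tab 0.89 [0.4047 0.1306 0.0006] [[187. 378.]]
wrist bar_tab 0.67 [ 5.535e-01 -1.840e-02  3.000e-04] [[279. 155.]]
red [279.9 191.7] 226 [ 0.5352 -0.0125  0.033 ]
blue [279.8 218.2] 223 [ 0.5188 -0.0056  0.033 ]
green [279.7 243.4] 218 [0.5024 0.0013 0.033 ]
yaw -0.4003382892460078 centre [ 0.51881667 -0.00560486  0.033     ] 0.0355738328889116
```

View pics/wrist_13.png

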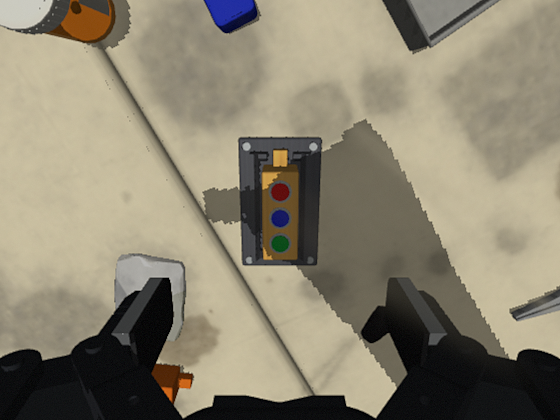

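```bash
python3 rest.py 13 235,130,325,270; python3 - <<'E'
from h import *
im=cv2.imread('pics/wrist_13.png'); cv2.imwrite('pics/w13c.png',cv2.resize(im[130:275,230:330],None,fx=4,fy=4,interpolation=cv2.INTER_CUBIC))
E
python3 look.py 13b wrist,side,scene tester_stand,tester
python3 - <<'E'
from h import *
im=cv2.imread('pics/scene_13b.png');a=cv2.resize(im[180:310,140:270],None,fx=4,fy=4,interpolation=cv2.INTER_CUBIC)
cv2.imwrite('pics/s13c.png',a)
im=cv2.imread('pics/side_13b.png');a=cv2.resize(im[190:370,200:330],None,fx=3.3,fy=3.3,interpolation=cv2.INTER_CUBIC)
cv2.imwrite('pics/d13c.png',a)
E
```

```text
((517.5702514648438, -4.46014404296875), (64.8721923828125, 101.90495300292969), 69.45277404785156) [[458.5, -16.899999618530273], [553.9000244140625, -52.70000076293945], [576.7000122070312, 8.0], [481.20001220703125, 43.79999923706055]]
screw [246.  146.2] 45 [566.8  -0.8]
screw [312.9 146.3] 43 [549.  -42.7]
screw [279.9 157.9] 189 [550.4 -18.9]
screw [237.5 175.1] 59 [550.7  13. ]
screw [267.9 178.6] 145 [540.2  -5.5]
screw [238.9 230.5] 67 [512.6  29.4]
screw [266.  255.3] 32 [486.5  19.1]
screw [248.6 259.9] 19 [488.1  32.7]
screw [286.6 266.4] 34 [472.    8.3]
13.1167 [ 0.5201 -0.0061  0.1156] yaw -0.3954 [ 0.365  0.243 -0.493  1.852  0.13   1.079 -2.144] [-0.38  0.34  0.05] 1.0
side tester_stand 0.43 [ 0.657  -0.0313  0.003 ] [[222. 202.]]
side tester 0.58 [0.346  0.2579 0.0047] [[293. 330.]]
scene tester_stand 0.96 [ 0.4347  0.2737 -0.001 ] [[176. 287.]]
scene tester 0.63 [0.3518 0.2593 0.0058] [[203. 304.]]
```

View pics/w13c.png

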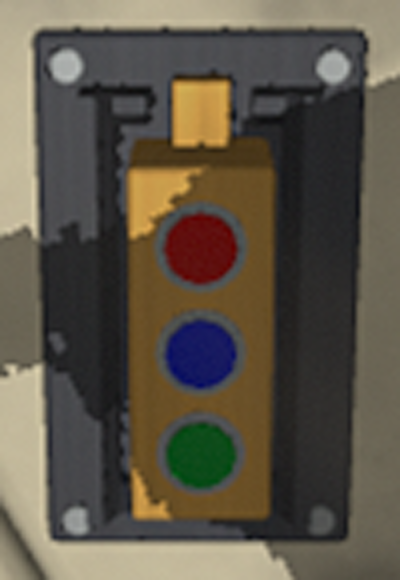

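View pics/s13c.png

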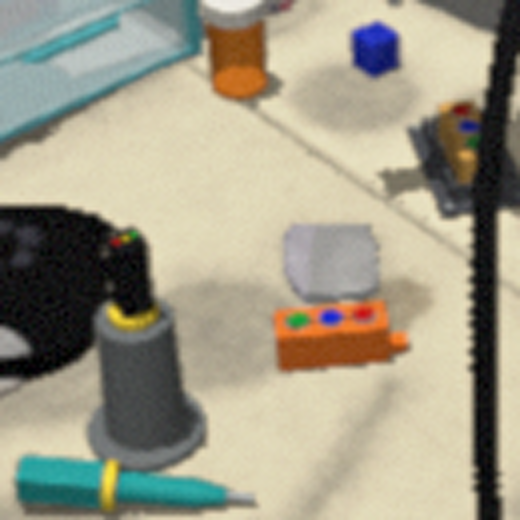

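View pics/d13c.png

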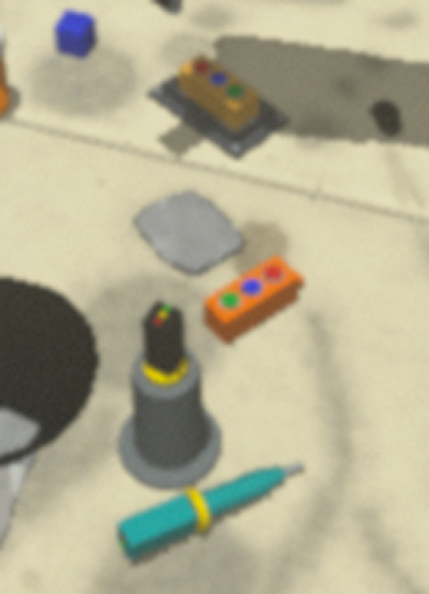

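>>> arm_command(slide=[[0, 0, -30], [0, 0, -35], [-20, -19, -30], [-22, -21, -20], [-26, -25, 0], [-26, -25, 0], [-26, -25, 0], [-26, -25, 0], [-26, -25, 0], [-26, -22, 0]], turn=[0, 0, 0, 0, 0, 0, 0, 0, 0, 0], grip=[0, 0, 0, 0, 0, 0, 0, 0, 0, 0])

```text
clock: 14.4
position: [0.4155, 0.2321, 0.232]
ee_rot: [0.981, -0.193, -0.0, -0.001]
ft_force: [-0.3, -0.2, 0.6]
grip_width: 1.0
```

>>> arm_command(slide=[[0, 0, 0], [0, 0, 0], [0, 0, 0], [0, 0, 0], [0, 0, 0], [0, 0, 0], [0, 0, 0], [0, 0, 0], [0, 0, 0], [0, 0, 0]], turn=[-7, -7, -7, -7, -7, -7, -7, -7, -7, -7], grip=[0, 0, 0, 0, 0, 0, 0, 0, 0, 0])

```text
clock: 15.23
position: [0.4186, 0.2266, 0.2316]
ee_rot: [0.915, 0.404, -0.0, 0.0]
ft_force: [0.7, -0.9, -0.8]
grip_width: 1.0
```

```bash
python3 look.py 14 wrist,scene tester,tester_stand
```

```text
15.2333 [0.4186 0.2266 0.2316] yaw 0.8328 [ 0.041  0.04  -0.641  1.81   0.025  1.3   -1.344] [ 0.66 -0.87 -0.81] 1.0
wrist tester 0.77 [0.4313 0.2771 0.0129] [[254. 125.]]
wrist tester 0.67 [0.3483 0.259  0.0062] [[208. 192.]]
wrist tester_stand 0.55 [ 0.435   0.2743 -0.0017] [[259. 123.]]
scene tester 0.81 [0.3529 0.2593 0.0053] [[202. 303.]]
scene tester_stand 0.79 [0.4352 0.2748 0.0015] [[175. 286.]]
```

View pics/wrist_14.png

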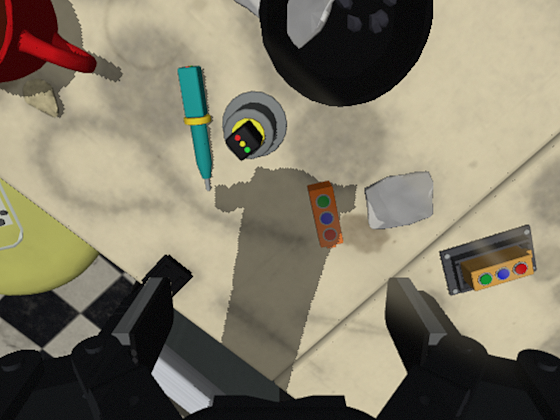

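View pics/scene_14.png

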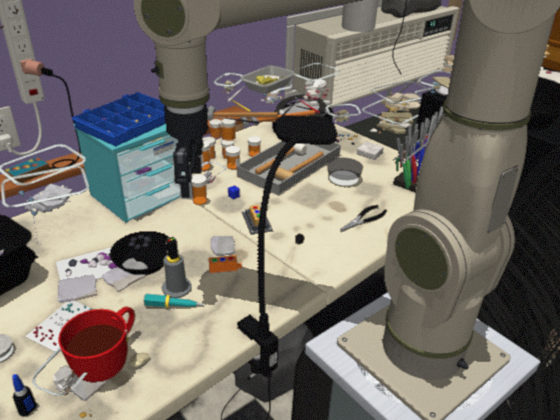

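```bash
python3 - <<'E'
from h import *
im=cv2.imread('pics/wrist_14.png'); cv2.imwrite('pics/w14c.png',cv2.resize(im[80:180,200:300],None,fx=6,fy=6,interpolation=cv2.INTER_CUBIC))
E
```

```text
(no output)
```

View pics/w14c.png

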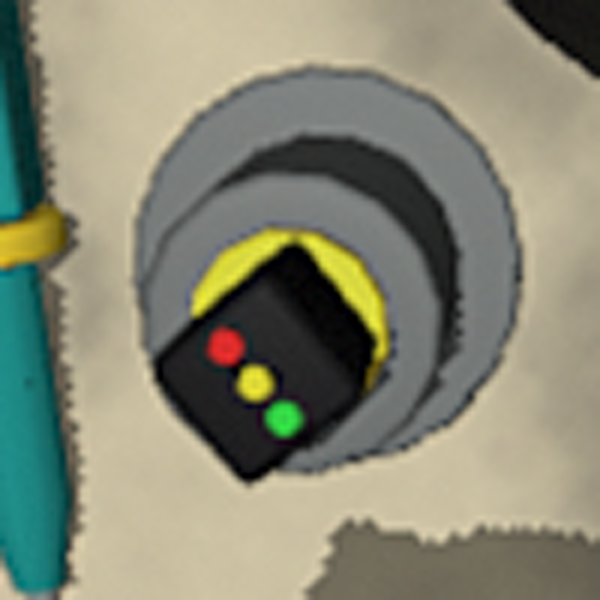

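```bash
python3 - <<'E'
from h import *
info=manip.camera_info('wrist')
f=lambda p,z=.13: onz('wrist',(200+p[0]/6-.5+.08,80+p[1]/6-.5+.08),z,info)
r,y,g=map(f,[(225,347),(255,383),(284,418)]); print(r,y,g,'yaw deg',np.degrees(np.arctan2(*(r-g)[[1,0]])))
C=[f(p) for p in [(155,365),(265,278),(366,385),(250,482)]]
print(np.array(C).round(4)); 
for i in range(4): d=C[(i+1)%4]-C[i]; print(np.linalg.norm(d[:2]),np.degrees(np.arctan2(d[1],d[0]))%90)
print(np.mean(C,0))
# stand top circle centre ~ (295,322) z=.08 ; foot centre (328,258) z~0.006
print(f((293,322),.08),f((328,256),.006))
o=manip.get_obs();print(o['position'],np.degrees(.8328))
E
```

```text
[0.4313794 0.2812604 0.13     ] [0.43102719 0.27625343 0.13      ] [0.43066792 0.27134978 0.13      ] yaw deg 85.89380409111541
[[0.4244 0.2851 0.13  ]
 [0.4398 0.2835 0.13  ]
 [0.4398 0.2678 0.13  ]
 [0.4229 0.2688 0.13  ]]
0.015440132551930934 84.27026143025051
0.015734642101060202 0.10085059806647223
0.016901279695271547 86.51193845145815
0.016315020282798957 84.79784873372566
[0.43171513 0.27632359 0.13      ]
[0.43170652 0.27664155 0.08      ] [0.43292379 0.27812224 0.006     ]
[0.41857515 0.2265613  0.23159619] 47.715925178494956
```

>>> arm_command(slide=[[0, 0, 0], [0, 0, 0], [0, 0, 0], [0, 0, 0], [0, 0, 0], [0, 0, 0], [20, 4, 0], [20, 4, 20], [0, 0, 20], [0, 0, 0]], turn=[-7, -7, -7, -7, -7, -3, 0, 0, 0, 0], grip=[0, 0, 0, 0, 0, 0, 0, 0, 0, 0])

```text
clock: 16.37
position: [0.4282, 0.2656, 0.1882]
ee_rot: [0.735, 0.678, -0.003, -0.001]
ft_force: [-0.3, -0.8, -0.5]
grip_width: 1.001
```

```bash
python3 look.py 15 wrist tester; python3 - <<'E'
from h import *
im=cv2.imread('pics/wrist_15.png'); cv2.imwrite('pics/w15c.png',cv2.resize(im[120:280,200:360],None,fx=4,fy=4,interpolation=cv2.INTER_CUBIC))
E
```

```text
16.3667 [0.4282 0.2656 0.1882] yaw 1.4892 [-0.009  0.157 -0.687  1.8    0.104  1.227 -0.807] [-0.32 -0.81 -0.51] 1.001
wrist tester 0.8 [0.3487 0.2619 0.004 ] [[194. 190.]]
wrist tester 0.58 [0.4299 0.2738 0.0121] [[281. 173.]]
```

View pics/wrist_15.png

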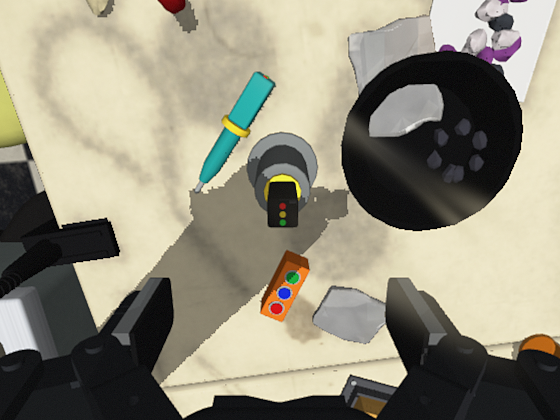

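View pics/w15c.png

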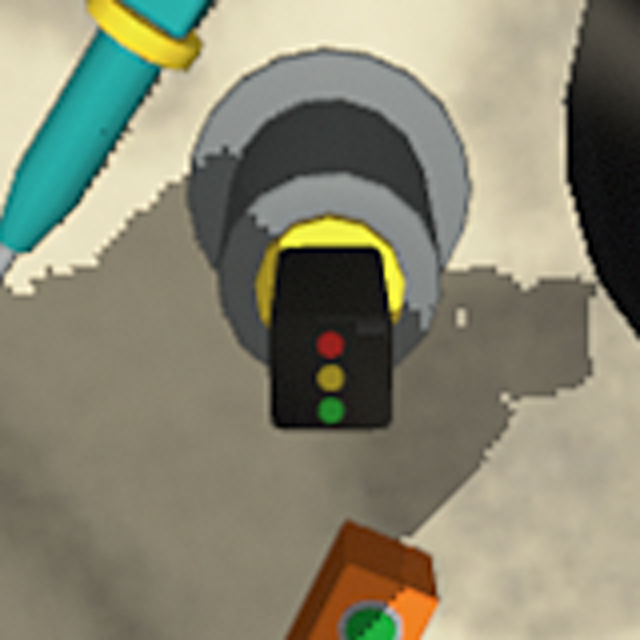

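```bash
python3 - <<'E'
from h import *
info=manip.camera_info('wrist')
f=lambda p,z=.13: onz('wrist',(200+p[0]/4-.4,120+p[1]/4-.4),z,info)
C=f((331,374)); r,g=f((330,345)),f((331,410)); print(C,np.degrees(np.arctan2(*(r-g)[[1,0]])))
print(f((270,374))-f((393,374)))
o=manip.get_obs(); M=R.from_quat(o['ee_rot']).as_matrix(); d=C-o['position']; print(o['position'],M.T@d)
c,_=ray('wrist',(279,208),info); print('cam in tool',M.T@(c-o['position']), 'axis', M.T@ray('wrist',(278.9,207.9),info)[1])
print(onz('wrist',(60,240),.0,info),onz('wrist',(110,240),.0,info))
E
```

```text
[0.43211978 0.27544158 0.13      ] 86.20100436699197
[-0.01788036  0.00148797  0.        ]
[0.42949288 0.2653411  0.19149144] [0.0103542  0.00188432 0.06147648]
cam in tool [ 8.00775393e-02  6.33870555e-06 -1.42875133e-01] axis [-3.09572659e-01 -6.09040336e-04  9.50875603e-01]
[ 2.10188949e-01  2.21291791e-01 -5.55111512e-17] [0.25903449 0.21723453 0.        ]
```

>>> arm_command(slide=[[10, 1.9, 10], [0, 0, 20], [0, 0, 10], [0, 0, 0], [0, 0, 0]], turn=[-0.7, 0, 0, 0, 0], grip=[0, 0, 0, 0, 0])

```text
clock: 16.88
position: [0.4327, 0.2751, 0.1522]
ee_rot: [0.731, 0.682, -0.0, 0.0]
ft_force: [-0.4, 0.1, 0.6]
grip_width: 0.998
```

```bash
python3 look.py 16 wrist; python3 - <<'E'
from h import *
im=cv2.imread('pics/wrist_16.png'); cv2.imwrite('pics/w16c.png',cv2.resize(im[180:340,200:360],None,fx=4,fy=4,interpolation=cv2.INTER_CUBIC))
E
```

```text
16.8833 [0.4327 0.2751 0.1522] yaw 1.5009 [-0.033  0.213 -0.688  1.826  0.148  1.155 -0.84 ] [-0.4   0.07  0.63] 0.998
```

View pics/w16c.png

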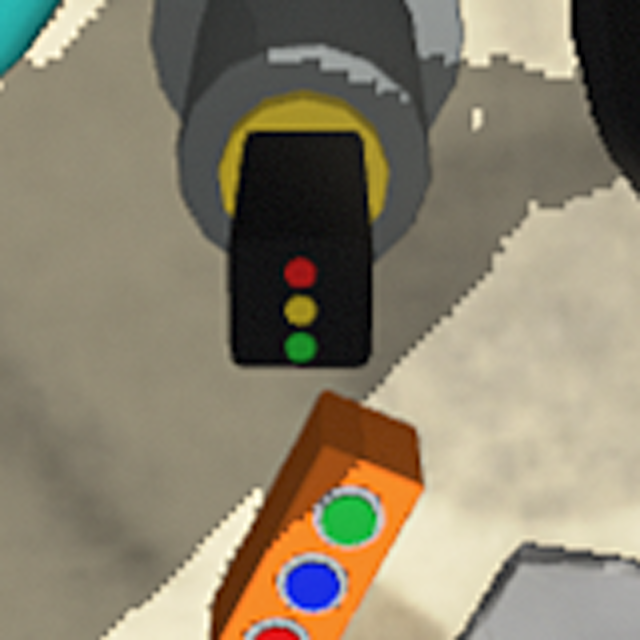

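```bash
python3 - <<'E'
from h import *
info=manip.camera_info('wrist')
f=lambda p,z=.13: onz('wrist',(200+p[0]/4-.4,180+p[1]/4-.4),z,info)
C=f((301,302)); o=manip.get_obs(); M=R.from_quat(o['ee_rot']).as_matrix(); print(C,M.T@(C-o['position']))
r,g=f((301,273)),f((301,348)); print(np.degrees(np.arctan2(*(r-g)[[1,0]])), np.degrees(1.5009))
E
```

```text
[0.43098799 0.27734014 0.13      ] [ 0.00180495 -0.00214643  0.02272759]
85.73956593552631 85.99523547118525
```

>>> arm_command(slide=[[1.5, -1.8, 10], [0, 0, 20], [0, 0, 20], [0, 0, 9], [0, 0, 0], [0, 0, 0]], turn=[0, 0, 0, 0, 0, 0], grip=[0, 0, 0, 0, 0, 0])

```text
clock: 17.43
position: [0.4307, 0.2773, 0.0929]
ee_rot: [0.731, 0.682, -0.0, -0.0]
ft_force: [0.4, 0.5, 0.0]
grip_width: 0.998
```

```bash
python3 look.py 17 wrist
```

```text
17.4333 [0.4307 0.2773 0.0929] yaw 1.5022 [-0.061  0.286 -0.675  1.886  0.206  1.04  -0.89 ] [0.37 0.54 0.03] 0.998
```

View pics/wrist_17.png

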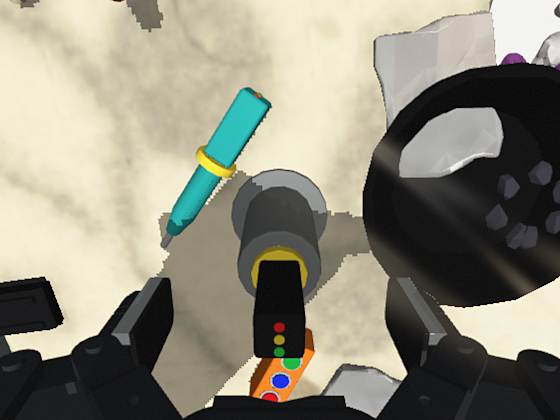

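>>> arm_command(slide=[[0, 0, 0], [0, 0, 0], [0, 0, 0], [0, 0, 0], [0, 0, 0], [0, 0, 0], [0, 0, 0], [0, 0, 0]], turn=[0, 0, 0, 0, 0, 0, 0, 0], grip=[1, 1, 1, 1, 1, 1, 1, 1], newtons=50)

```text
clock: 18.15
position: [0.4309, 0.2772, 0.0928]
ee_rot: [0.731, 0.682, -0.0, 0.0]
ft_force: [-1.1, -0.3, 3.5]
grip_width: 0.206
```

```bash
python3 look.py 18 wrist
```

```text
18.15 [0.4309 0.2772 0.0928] yaw 1.5021 [-0.061  0.286 -0.675  1.886  0.206  1.039 -0.89 ] [-1.11 -0.33  3.49] 0.206
```

View pics/wrist_18.png

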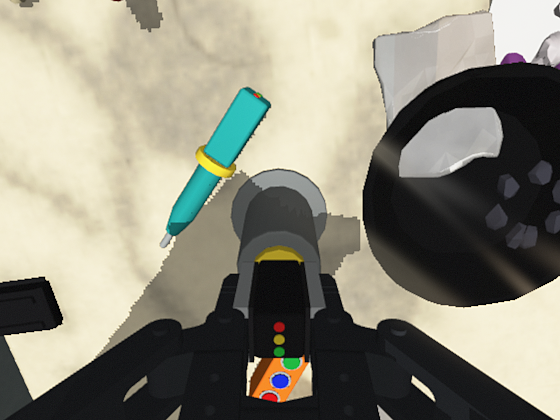

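>>> arm_command(slide=[[0, 0, -8], [0, 0, -14], [0, 0, -20], [0, 0, -20], [0, 0, -20], [0, 0, -20], [0, 0, -10], [0, 0, 0], [0, 0, 0]], turn=[0, 0, 0, 0, 0, 0, 0, 0, 0], grip=[1, 1, 1, 1, 1, 1, 1, 1, 1])

```text
clock: 18.95
position: [0.4308, 0.2771, 0.2043]
ee_rot: [0.731, 0.682, -0.0, 0.0]
ft_force: [-0.8, -0.7, -2.0]
grip_width: 0.204
```

```bash
python3 look.py 19 wrist,scene,side tester_tip; python3 - <<'E'
from h import *
im=cv2.imread('pics/scene_19.png');cv2.imwrite('pics/s19c.png',cv2.resize(im[130:310,120:280],None,fx=3.3,fy=3.3,interpolation=cv2.INTER_CUBIC))
im=cv2.imread('pics/side_19.png');cv2.imwrite('pics/d19c.png',cv2.resize(im[170:370,180:330],None,fx=3,fy=3,interpolation=cv2.INTER_CUBIC))
E
```

```text
18.95 [0.4308 0.2771 0.2043] yaw 1.502 [-0.02   0.161 -0.697  1.762  0.109  1.257 -0.813] [-0.76 -0.68 -2.02] 0.204
wrist tester_tip 0.46 [0.4298 0.2765 0.1194] [[278. 217.]]
wrist tester_tip 0.42 [0.3494 0.261  0.0103] [[195. 200.]]
```

View pics/s19c.png

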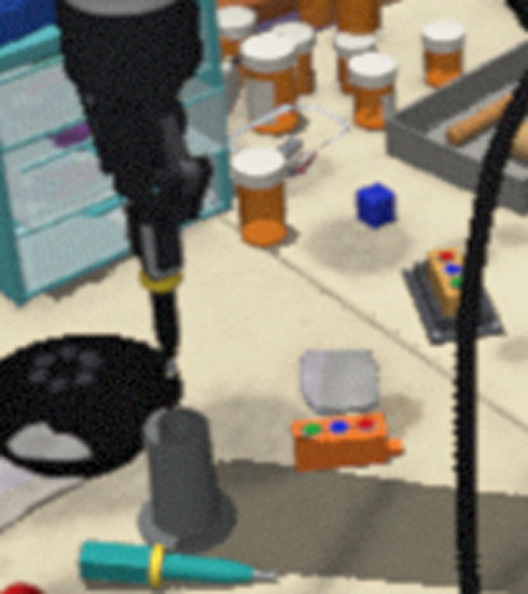

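View pics/d19c.png

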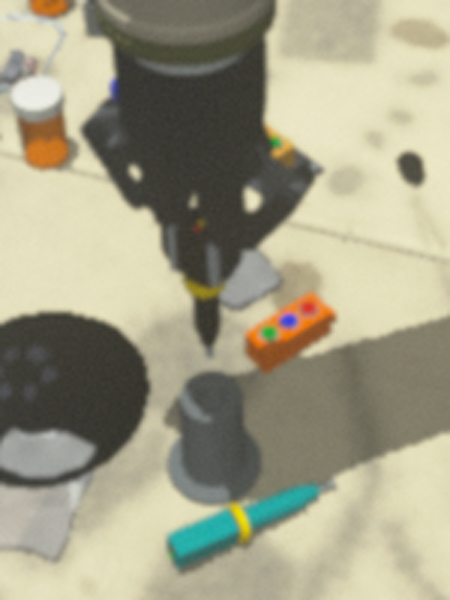

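View pics/wrist_19.png

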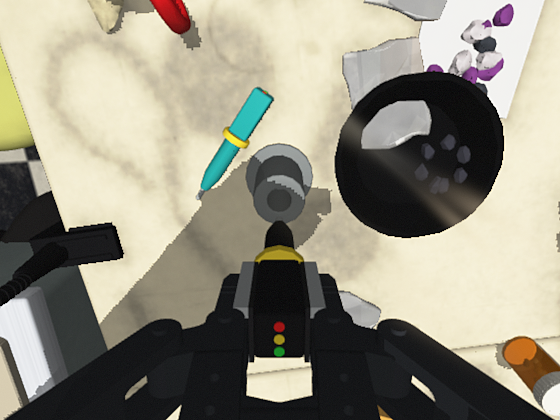

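>>> arm_command(slide=[[-20, 7, 0], [-28, 9.5, 0], [-28, 9.5, 0], [-28, 9.5, 0], [-28, 9.5, 0], [-28, 9.5, 0], [-28, 9.5, 0], [-28, 9.5, 0], [-28, 9.5, 0], [-26, 9, 0]], turn=[0, 0, 0, 0, 0, 0, 0, 0, 0, 0], grip=[1, 1, 1, 1, 1, 1, 1, 1, 1, 1])

```text
clock: 20.08
position: [0.5041, -0.0003, 0.2043]
ee_rot: [0.731, 0.682, -0.0, -0.0]
ft_force: [0.4, -0.0, -0.5]
grip_width: 0.207
```

>>> arm_command(slide=[[0, 0, 15], [0, 0, 20], [0, 0, 0], [0, 0, 0]], turn=[0, 0, 0, 0], grip=[1, 1, 1, 1])

```text
clock: 20.42
position: [0.5033, 0.0017, 0.1689]
ee_rot: [0.731, 0.683, -0.001, -0.001]
ft_force: [0.1, 0.6, -0.8]
grip_width: 0.205
```

```bash
python3 look.py 20 wrist,side tester_tip,green_stone; python3 - <<'E'
from h import *
im=cv2.imread('pics/wrist_20.png');cv2.imwrite('pics/w20c.png',cv2.resize(im[150:310,190:370],None,fx=4,fy=3.7,interpolation=cv2.INTER_CUBIC))
im=cv2.imread('pics/side_20.png');cv2.imwrite('pics/d20c.png',cv2.resize(im[110:250,200:330],None,fx=4,fy=4,interpolation=cv2.INTER_CUBIC))
E
```

```text
20.4167 [0.5033 0.0017 0.1689] yaw 1.5025 [ 0.33   0.144 -0.456  1.837  0.068  1.178 -0.217] [ 0.06  0.64 -0.8 ] 0.205
wrist tester_tip 0.61 [0.5032 0.0007 0.0814] [[279. 217.]]
wrist tester_tip 0.56 [ 6.816e-01  6.020e-02 -4.000e-04] [[495.  99.]]
wrist green_stone 0.63 [ 0.5046 -0.0037  0.0347] [[282. 202.]]
side tester_tip 0.67 [ 0.5512 -0.0204  0.0091] [[257. 213.]]
side green_stone 0.69 [ 5.043e-01 -5.000e-04  3.510e-02] [[271. 216.]]
side green_stone 0.59 [0.4334 0.1766 0.029 ] [[269. 280.]]
```

View pics/w20c.png

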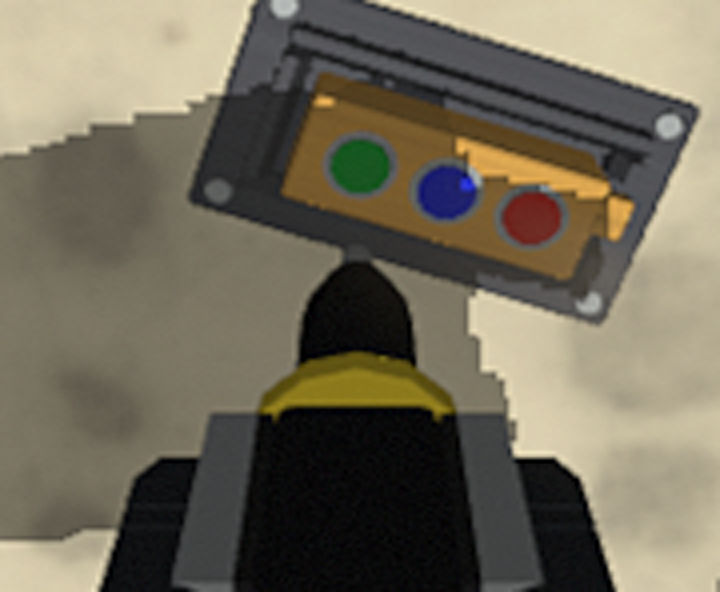

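View pics/d20c.png

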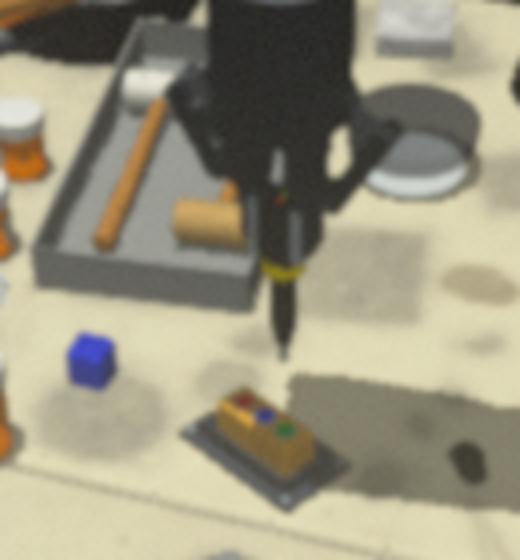

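```bash
cat > tg.py <<'E'
from bar import *
import sys
tag=sys.argv[1]; tip=tuple(map(float,sys.argv[2].split(',')))
im=cv2.imread(f'pics/wrist_{tag}.png'); info=manip.camera_info('wrist'); o=manip.get_obs()
M=R.from_quat(o['ee_rot']).as_matrix()
s=stones(im,info,'wrist',z=.033,box=(150,100,400,320))
T=onz('wrist',tip,o['position'][2]-.0828,info); d=s['green']-T
print('tip',T.round(4),'TCP',o['position'].round(4),'tip-TCP tool',(M.T@(T-o['position'])*1000).round(1),'stone-tip tool',(M.T@d*1000).round(1),'stone-TCP tool',(M.T@(s['green']-o['position'])*1000).round(1))
E
python3 tg.py 20 279,218
```

```text
red [322.9 204.7] 22 [ 0.5387 -0.0092  0.033 ]
blue [301.3 201.6] 154 [ 0.5217 -0.0055  0.033 ]
green [279.5 194.5] 164 [0.5049 0.0016 0.033 ]
tip [0.5045 0.0015 0.0877] TCP [0.5045 0.0018 0.1705] tip-TCP tool [-0.3 -0.1 82.8] stone-tip tool [ 0.2  0.4 54.7] stone-TCP tool [-1.000e-01  3.000e-01  1.375e+02]
```

>>> arm_command(slide=[[0, 0, 15], [0, 0, 15], [0, 0, 10], [0, 0, 0], [0, 0, 0], [0, 0, 0]], turn=[0, 0, 0, 0, 0, 0], grip=[1, 1, 1, 1, 1, 1])

```text
clock: 21.22
position: [0.5045, 0.0016, 0.1305]
ee_rot: [0.731, 0.682, 0.0, 0.0]
ft_force: [-0.1, 0.6, -0.3]
grip_width: 0.204
```

```bash
python3 look.py 21 wrist; python3 tg.py 21 279,218; python3 - <<'E'
from h import *
im=cv2.imread('pics/wrist_21.png');cv2.imwrite('pics/w21c.png',cv2.resize(im[170:290,210:350],None,fx=5,fy=4.5,interpolation=cv2.INTER_CUBIC))
E
```

```text
21.2167 [0.5045 0.0016 0.1305] yaw 1.5022 [ 0.323  0.185 -0.454  1.88   0.091  1.096 -0.235] [-0.1   0.61 -0.32] 0.204
red [320.3 223.2] 9 [ 0.5326 -0.0098  0.033 ]
blue [302. 218.] 195 [ 0.5201 -0.0051  0.033 ]
green [277.3 209.7] 200 [0.5035 0.0021 0.033 ]
tip [0.5046 0.0013 0.0478] TCP [0.5046 0.0016 0.1306] tip-TCP tool [-0.3 -0.1 82.8] stone-tip tool [ 0.7 -1.2 14.8] stone-TCP tool [ 0.5 -1.2 97.6]
```

View pics/w21c.png

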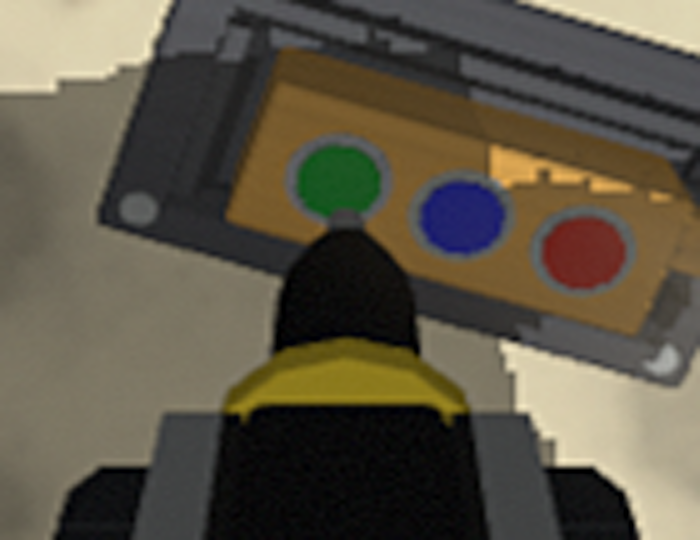

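>>> arm_command(slide=[[0, -0.9, 5], [0, 0, 5], [0, 0, 2], [0, 0, 0], [0, 0, 0], [0, 0, 0]], turn=[0, 0, 0, 0, 0, 0], grip=[1, 1, 1, 1, 1, 1])

```text
clock: 21.77
position: [0.5032, 0.0016, 0.1177]
ee_rot: [0.731, 0.682, -0.0, 0.0]
ft_force: [0.6, 0.3, -0.1]
grip_width: 0.203
```

```bash
python3 look.py 22 wrist; python3 tg.py 22 279,218; python3 - <<'E'
from h import *
im=cv2.imread('pics/wrist_22.png');cv2.imwrite('pics/w22c.png',cv2.resize(im[170:290,210:350],None,fx=5,fy=4.5,interpolation=cv2.INTER_CUBIC))
E
```

```text
21.7667 [0.5032 0.0016 0.1177] yaw 1.5021 [ 0.321  0.198 -0.453  1.895  0.099  1.07  -0.241] [ 0.64  0.31 -0.08] 0.203
red [330. 225.] 1 [ 0.5362 -0.0066  0.033 ]
blue [305.1 224.4] 218 [ 0.5199 -0.0051  0.033 ]
green [279.4 214.4] 175 [0.5036 0.003  0.033 ]
tip [0.5032 0.0013 0.035 ] TCP [0.5032 0.0016 0.1178] tip-TCP tool [-0.3 -0.1 82.8] stone-tip tool [1.8 0.3 2. ] stone-TCP tool [ 1.5  0.2 84.8]
```

View pics/w22c.png

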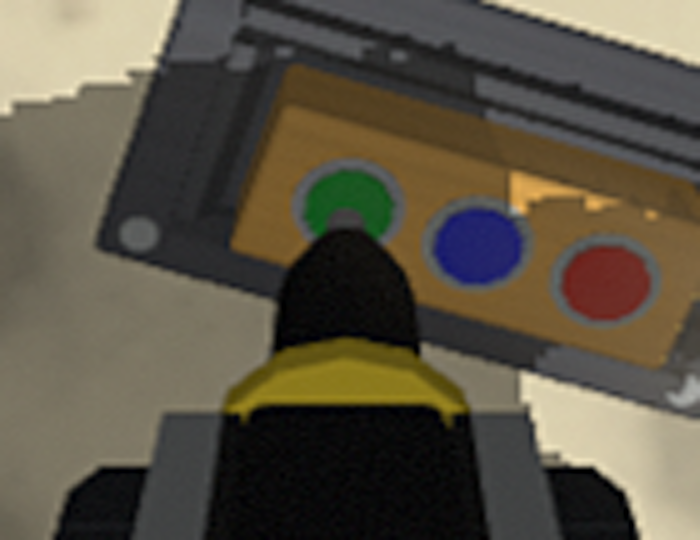

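>>> arm_command(slide=[[1, 0, 0], [0, 0, 1], [0, 0, 1], [0, 0, 1], [0, 0, 1], [0, 0, 0], [0, 0, 0], [0, 0, 0]], turn=[0, 0, 0, 0, 0, 0, 0, 0], grip=[1, 1, 1, 1, 1, 1, 1, 1])

```text
clock: 22.48
position: [0.5033, 0.0026, 0.1137]
ee_rot: [0.731, 0.682, -0.0, 0.0]
ft_force: [-0.0, 0.7, 1.4]
grip_width: 0.202
```

```bash
python3 - <<'E'
from h import *
F=[];Z=[]
for i in range(8):
    manip.camera('wrist'); o=manip.get_obs(); F.append(o['ft_force'][2]); Z.append(o['position'][2])
print(np.round(F,2),np.mean(F),np.round(Z,4),np.mean(Z))
E
```

```text
[0.98 1.41 0.43 1.49 1.94 1.74 1.13 0.16] 1.1609788846618123 [0.1138 0.1137 0.1138 0.1137 0.1137 0.1137 0.1137 0.1137] 0.11373397012748654
```

>>> arm_command(slide=[[0, 0, 1], [0, 0, 1], [0, 0, 0.9], [0, 0, 0], [0, 0, 0], [0, 0, 0], [0, 0, 0], [0, 0, 0]], turn=[0, 0, 0, 0, 0, 0, 0, 0], grip=[1, 1, 1, 1, 1, 1, 1, 1])

```text
clock: 23.55
position: [0.5032, 0.0026, 0.1108]
ee_rot: [0.731, 0.682, -0.0, 0.0]
ft_force: [1.6, 1.1, 2.2]
grip_width: 0.205
```

```bash
python3 - <<'E'
from h import *
F=[];Z=[]
for i in range(16):
    im=manip.camera('wrist'); o=manip.get_obs(); F.append(o['ft_force']); Z.append(o['position'])
print(np.mean(F,0),np.std(F,0),np.mean(Z,0))
cv2.imwrite('pics/wrist_23.png',im); cv2.imwrite('pics/w23c.png',cv2.resize(im[170:290,210:350],None,fx=5,fy=4.5,interpolation=cv2.INTER_CUBIC))
for n in('side','scene'):
    im=manip.camera(n)
    c=im[110:250,200:330] if n=='side' else im[120:260,190:320]
    cv2.imwrite(f'pics/{n}23c.png',cv2.resize(c,None,fx=4,fy=4,interpolation=cv2.INTER_CUBIC))
E
```

```text
[0.77600847 0.51628958 1.94246288] [0.48271318 0.44098729 0.59403972] [0.50324496 0.00255814 0.11076922]
```

View pics/w23c.png

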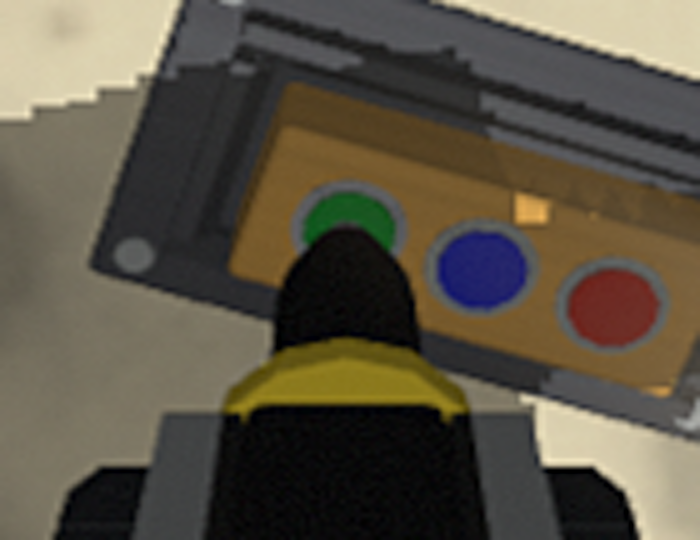

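View pics/side23c.png

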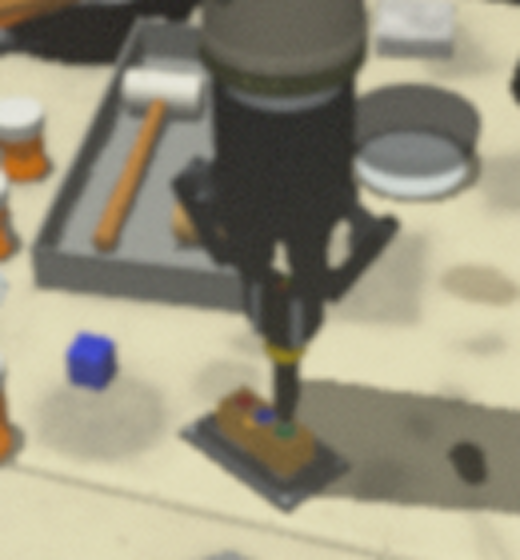

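View pics/scene23c.png

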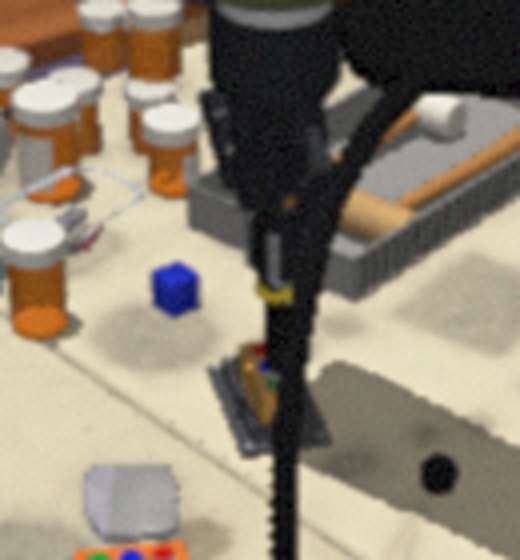

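```bash
python3 - <<'E'
from bar import *
im=cv2.imread('pics/wrist_23.png'); info=manip.camera_info('wrist'); o=manip.get_obs(); M=R.from_quat(o['ee_rot']).as_matrix()
f=lambda c:onz('wrist',(210+c[0]/5-.4,170+c[1]/4.5-.39),.033,info)
r,b=f((613.5,307.5)),f((482,270)); g=f((348,227)) 
print(r,b,np.linalg.norm(r-b))
u=(r-b)/np.linalg.norm(r-b); G=b-.018*np.array([np.cos(-.4),np.sin(-.4),0])
for q in (G,2*b-r,g): print(q.round(4),(M.T@(q-o['position'])*1000).round(1))
E
```

```text
[ 0.53653899 -0.01193819  0.033     ] [ 0.51991268 -0.00500511  0.033     ] 0.018013928448757686
[0.5033 0.002  0.033 ] [-0.5  0.1 77.8]
[0.5033 0.0019 0.033 ] [-0.6  0.1 77.8]
[0.5033 0.0027 0.033 ] [ 0.2  0.  77.8]
```

```bash
python3 - <<'E'
from h import *
o=manip.get_obs(); print(o['clock'],np.abs(o['joint_velocities']).max(),o['grip_width']); print(manip.hand_in())
E
```

```text
24.45 0.002113192284045834 0.20588374382989513
the job is handed in; nothing more can be done
None
```

I seated the brass bar (the yellow one, not the orange look-alike) in the rest with its tab in the notch and released it. Then I drew the black tester from its stand and held it upright on the green stone. I handed the job in at 24.5 s of the 54 s allowed, with the tester still gripped; the hand-in gave no verdict.

**Last checks**
- **Bar:** flat in the seat and about 1 mm from the rest's centre. Its heading matches the rest's to about 0.01 rad.
- **Tester:** the tip is within about 1 mm of the stone's centre. The gripper is vertical and the arm is still.
- **Nose:** about 5.0 mm in, worked out from the gripper height.
- **Press force:** about 2.5 N, from a reading of 1.9 ± 0.6 N plus about 0.6 N for the tester's weight. This agrees with the nose depth.

**Disagreements**
- Position measurements of the rest from different wrist poses differed by 2–3 mm. I therefore aligned the bar and the tip to their targets within single pictures.
- The turquoise look-alike was standing at first but lay on its side by about 4 s into the run, while the arm was well away from it.
- I saw no bystander move, but I did not measure their final positions.

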